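# Pack the cheese tools under the divider flap of a two-tier caddy, mill on top

## Task

Pack the service caddy: lift its hinged divider flap open, lay every cheese tool that is on the table (cleaver, knife, fork) in the long lower bay and every bottle tool (corkscrew, opener) in the short lower bay, and only then close the flap fully. Last, lay the pepper mill on its side across the two V cradles on the closed flap, letting it settle there before you let go. Leave the wine glasses and the dish undisturbed; a tool that gets knocked while you work still has to end up in its bay.

Things in the scene. Friction and masses are not known exactly. Their poses are not given: they have to be found in the camera images.
- caddy: Wooden two-tier caddy fixed to the table, 200 (x) x 348 (y) x 75 mm. Origin: centre of underside; x from front wall (robot's side) to hinged back wall, y left, z up. Floor 8 mm thick; front and back walls 10 mm thick, 50 mm high, side walls 10 mm thick, 75 mm high. Under the flap lies a well, 42 mm deep, split into two bays by an 8 mm thick, 36 mm high upright divider at y = +40 mm.
- long_bay (a point): Middle of the floor of the long lower bay (180 mm in x, 200 mm in y), at caddy (0, -64, 8) mm. Axes as the caddy's.
- short_bay (a point): Middle of the floor of the short lower bay (180 mm in x, 120 mm in y), at caddy (0, +104, 8) mm. Axes as the caddy's.
- flap (a joint): Divider flap, rad: 0 shut (resting on the front wall), 1.7 fully open, leaning back a little. Hinge line along the caddy's y at caddy x = 95, z = 55.5 mm. Wooden board 188 (x) x 322 (y) x 10 mm, 0.45 kg; shut, its underside is 50.5 mm and its top 60.5 mm above the table. Beyond about 1.55 rad it stays open by its own weight, below 1.3 it sinks shut slowly (damped hinge). 3 to 5 N at the handle lift it.
- flap_grip (a point): Middle of the flap's lift handle, near its front edge: a wooden grip along the caddy's y, 20 mm diameter, 60 mm long, turning freely on a rod between two brass posts at y = -37 and +37 mm; moves with the flap. 178 mm from the hinge line along the flap, 45 mm off its mid-plane (40 mm above its top): shut, at caddy (-83, 0, 100.5) mm. Pinched across, it turns in its posts as the flap swings.
- cradle (a point): Centre of the seated mill: midway between the two V cradles, 32 mm above the flap's top; moves with the flap; flap shut: caddy (23, 0, 92.5) mm, axes as the caddy's. The cradles are wooden saddles 12 mm thick (y), 28 mm high, 68 mm across (x), at y = -43 and +43 mm, faces sloping 45 degrees; the 74 mm between them are free for fingers down to the flap.
- cleaver: Cheese cleaver, 170 mm long: dark wooden handle 97 mm long, 20 mm wide, 18 mm thick, from x = -85 to +12 mm; flat steel blade 42 mm wide to x = +85 mm, 9 mm above its underside. 85 g. May be absent. Origin: middle of its underside where it balances, which is also the place to grip; x axis runs along it towards the blade, z up as it lies.
- knife: Cheese knife, 170 mm long: the same handle (20 x 18 mm, x = -85 to +12 mm), slim blade 18 mm wide with a two-pointed tip at x = +86 mm. 85 g. May be absent. Origin: middle of its underside where it balances, which is also the place to grip; x axis runs along it towards the blade, z up as it lies.
- fork: Two-tined cheese fork, 170 mm long: the same handle (20 x 18 mm, x = -85 to +12 mm), tines 24 mm across to x = +85 mm. 85 g. May be absent. Origin: middle of its underside where it balances, which is also the place to grip; x axis runs along it towards the tines, z up as it lies.
- corkscrew: Folded waiter's corkscrew: bar 100 mm long, 21 mm wide, 17 mm thick, steel with dark wooden scales. 100 g. May be absent. Origin: middle of its underside where it balances, which is also the place to grip; x axis runs along it towards the pivot end, z up as it lies.
- opener: Bottle opener, 100 mm long: dark wooden handle 64 mm long, 20 mm wide, 18 mm thick, from x = -50 to +14 mm, and a flat steel loop 30 mm wide to x = +50 mm. 70 g. May be absent. Origin: middle of its underside where it balances, which is also the place to grip; x axis runs along it towards the loop, z up as it lies.
- mill: Dark wooden pepper mill lying on its side, 150 mm long with its cap. Origin on its axis at mid-length, 24 mm above what it lies on; x axis along it towards the head. Round: 48 mm diameter at both ends (x = -75 to -27 and 27 to 60 mm), waist 34 mm diameter from x = -17 to +15 mm, where to grip it. 220 g. It rolls if pushed. In the cradles it may point either way.
- glass_a: Stemless wine glass, 105 mm high, 82 mm across. Origin: centre of its underside. Leave alone.
- glass_b: Stemless wine glass, as the other. Leave alone.
- dish: White ceramic dish, 38 mm high, 100 mm across. Origin: centre of its underside. Leave alone.
Not all that is in view belongs to the job. Leave any blue look-alike of the corkscrew alone.

How it is judged (in metres and radians):
On the way, in this order (a step that is already met when the one before it is completed fails the run):
1. the divider flap is lifted open past upright (value of joint flap above 1.45 rad), for 0.2 s.
2. every tool present lies in its own lower bay (x of cleaver in the frame of long_bay between -0.088 and 0.088 m and y of cleaver in the frame of long_bay between -0.06 and 0.06 m and z of cleaver in the frame of long_bay between -0.004 and 0.03 m and x of knife in the frame of long_bay between -0.088 and 0.088 m and y of knife in the frame of long_bay between -0.06 and 0.06 m and z of knife in the frame of long_bay between -0.004 and 0.03 m and x of fork in the frame of long_bay between -0.088 and 0.088 m and y of fork in the frame of long_bay between -0.06 and 0.06 m and z of fork in the frame of long_bay between -0.004 and 0.03 m and x of corkscrew in the frame of short_bay between -0.088 and 0.088 m and y of corkscrew in the frame of short_bay between -0.045 and 0.045 m and z of corkscrew in the frame of short_bay between -0.004 and 0.03 m and x of opener in the frame of short_bay between -0.088 and 0.088 m and y of opener in the frame of short_bay between -0.045 and 0.045 m and z of opener in the frame of short_bay between -0.004 and 0.03 m), for 0.2 s.
3. the flap is fully shut over the tools (all of step 2 and value of joint flap below 0.04 rad), for 0.3 s.
4. the mill has settled in the cradles of the shut flap while still between the fingers (x of mill in the frame of cradle between -0.006 and 0.006 m and y of mill in the frame of cradle between -0.01 and 0.01 m and z of mill in the frame of cradle between -0.005 and 0.005 m and angle between the x axis of mill and the y axis of caddy, either way round below 0.12 rad and value of joint flap below 0.04 rad and contact force between the fingers and mill above 0.5 N), for 0.1 s.
At the end, for the whole second after the job is handed in: Flap under 0.04 rad; each tool in its bay, origin within 88 mm (x), 60 mm (y, long bay) or 45 mm (y, short bay) of the bay's middle and under 30 mm above its floor; mill within 6, 10, 5 mm (x, y, z) of the cradle point, axis within 0.12 rad of the caddy's y; all at rest (all of step 3 and x of mill in the frame of cradle between -0.006 and 0.006 m and y of mill in the frame of cradle between -0.01 and 0.01 m and z of mill in the frame of cradle between -0.005 and 0.005 m and angle between the x axis of mill and the y axis of caddy, either way round below 0.12 rad and linear speed of each of cleaver, knife, fork, corkscrew, opener, mill below 0.03 m/s); the robot touches nothing.
It fails at once if the glass_a is tipped or shifted by more than 4 cm (distance of glass_a from where it was at the start of the episode above 0.04 m or angle between glass_a's own z axis and vertical above 0.5 rad).
It fails at once if the glass_b is tipped or shifted by more than 4 cm (distance of glass_b from where it was at the start of the episode above 0.04 m or angle between glass_b's own z axis and vertical above 0.5 rad).
It fails at once if the dish is tipped or shifted by more than 4 cm (distance of dish from where it was at the start of the episode above 0.04 m or angle between dish's own z axis and vertical above 0.5 rad).
Of cleaver, knife, fork, corkscrew, opener only 3 to 4 are there at a start; the rules pass over those that are not, and their reading is None.
At some moment in a run one of cleaver, knife, fork, corkscrew, opener may be knocked a few centimetres aside while the robot is not near it.
It also fails if it takes over 208 s, if anything falls off the work surface, if the arm or the gripper's body presses on something with over 40 N, if the wrist force passes 120 N, or if a joint passes its speed limit or range.

## Robot

A 7-joint arm with a two-finger parallel gripper is mounted at the origin on the work surface. World frame = base frame: x ahead of the robot, y to its left, z up, the work surface at z = 0. Lengths are in m, angles in degrees, forces in N, time in s.
With the tool pointing down it reaches from about 0.425 to 0.875 m from the base axis. Payload 4.7 kg.
Tool frame: the origin (TCP) lies between the finger pads; the fingertips stand 19 mm ahead of it and the grasp point (between the pads) is the TCP; x points along the fingers, z is the direction in which the jaws open and shut, and the axes are right-handed (so a half turn about x gives the same grasp; the last joint's range is limited). The gripper opens to 87 mm and grips with 3 to 60 N. Pads are 19 mm wide; open, the fingers measure 117 mm over their backs; the gripper's body (75 mm by 190 mm) begins 51 mm behind the grasp point.
Start: joints at [77.756, 18.392, -4.016, 83.108, 1.295, 78.541, -3.26], TCP at [0.147, -0.633, 0.242] pointing down, gripper open.
Joint ranges: [-163.93, 163.93], [-17.29, 119.83], [-79.2, 71.16], [3.27, 140.29], [-89.18, 269.18], [5.43, 117.66], [-154.24, 154.24]. Speed limits (degrees/s): [147.25, 147.25, 180, 180, 180, 180, 180].

## Interface

Orientations are given as [roll, pitch, yaw] about the fixed x, y, z axes, in that order (R = Rz(yaw) Ry(pitch) Rx(roll)).
In Python, from cell import monitor, read_camera, camera_model, env, regions_of gives the robot as it stands. The module is installed in compiled form; this text tells all that it offers.
- The arm moves only by the tool step_arm, never from a script. Its argument "deltas" is a list of rows, each a list of 5 numbers: the gripper's target within -1 to 1 (fully open at 1, half-way at 0, shut at -1), then the shift along the tool's x, y, z in m, then the turn about the tool's x in degrees. A call has 1 to 12 rows; each row is the pose to reach, as a shift and turn from the pose commanded when the call began, along the tool's axes at that moment; what a row does not reach only later rows make up. A row lasts 1/8 s, in which the tool goes at most 62.5 mm and 10.7 degrees, less where a joint would pass 70% of its speed; a pose out of reach is approached as far as the arm can. A call with a gripper value outside its range is refused whole. The fingers move at their own pace and stop on an object; "newtons" is the grip in N (left out, the last holds). Time passes only in rows, so rows that repeat a pose let the fingers close. It gives the time, the measured TCP pose, the force and the opening at its end, in the units of the state.
- monitor.get_obs(): the state, without advancing time (a new reading comes with each control period).
- read_camera(name): name is "scene" or "top" or "wrist"; returns (picture, depth): 400x640x3 uint8, red, green, blue; 400x640 float32, m along the optical axis (not along the pixel's ray), 0 where there is no reading.
- camera_model(name): a dict with "fx", "fy", "cx", "cy" (pixels), "k1" (the pictures are not rectified: a ray, as slopes to the right and down, at radius r is drawn at 1 + k1 r^2 times it, then the intrinsics apply), "xyz" and "attitude" of the camera in the world. Camera axes: x right, y down, z forward; pixel columns grow to the right and rows downward; lengths in m; the calibration is good to about 2 mm. A picture is of the moment at which its call begins: read the wrist's pose just before it. camera_model takes no time and is no camera call; for the wrist camera it gives the pose at the moment of the call.
- env.sign_off(): hands the job in, once; it reports no verdict.
Trained networks look in the newest picture that a camera, given by its name, has taken for a name from the list of things; names that differ only in an ending like _2 or _b are one class to them, and where a whole thing is asked for, a point or a joint stands for the part that bears it (a point fixed in the world has none). Each returns a list of dicts, best first, with "p" (0 to 1); they miss things now and then, are a little off and sometimes report something else, mostly with a low value. They report only what shows in the picture. A call takes as long as a camera call. They do not tell look-alikes from the thing itself.
- regions_of(camera, thing): "pixels" (400x640 bool, what is visible of it) and "pixel" ([column, row] in pixels, amid what is visible of it).
The state is a dict: "time_s": time; "qpos": joint angles; "joint_velocities": joint speeds; "effort": joint torques, N m; "tool_pos": TCP position; "tool_rot": TCP orientation; "force": force on the tool from outside, world axes, zero at the start; "wrist_torque": the same for the moment, N m; "grip_width": finger opening in m.
Only numpy, scipy, OpenCV 4.12 (cv2) and the standard library are available. Lean on these libraries where they do the work, as an engineer would, in place of code of your own. Each camera call takes 0.05 s, during which the arm holds its last target. There are 200 camera calls.

## Working session

There is one attempt and no reset: what is moved stays moved. The work goes in short steps, Python scripts to look and compute and a tool call to move; the robot and the scene stay as the last step left them, time stands still between calls to the robot, and variables do not carry over. Pictures are saved under pics/ and viewed, about 12 in all and at most 16, crops included, and the job is handed in when it is done.

Besides the shell and the picture viewer there is one more tool, called after "Call:" by a JSON object that holds its "name" and its "arguments". step_arm: Moves the arm, as the interface text tells. Its arguments: {"type":"object","properties":{"deltas":{"type":"array"},"newtons":{"type":"number"}},"required":["deltas"]}

```bash
mkdir -p pics
cat > h.py <<'E'
import numpy as np, cv2
from scipy.spatial.transform import Rotation as R
from cell import monitor, read_camera, camera_model, env, regions_of
def rot(m): return R.from_euler('xyz', m["attitude"], degrees=True).as_matrix()
def undist(m,uv):
    uv=np.atleast_2d(np.asarray(uv,float))
    d=np.c_[(uv[:,0]-m["cx"])/m["fx"],(uv[:,1]-m["cy"])/m["fy"]]
    s=d.copy()
    for _ in range(8): s=d/(1+m["k1"]*(s**2).sum(1,keepdims=True))
    return s
def world(m,uv,z):
    "pixels + depth -> world"
    s=undist(m,uv); z=np.atleast_1d(z)
    return (np.c_[s,np.ones(len(s))]*z[:,None])@rot(m).T+np.array(m["xyz"])
def onplane(m,uv,h):
    s=undist(m,uv); d=np.c_[s,np.ones(len(s))]@rot(m).T
    o=np.array(m["xyz"]); return o+d*((h-o[2])/d[:,2])[:,None]
def proj(m,P):
    c=(np.atleast_2d(P)-np.array(m["xyz"]))@rot(m)
    s=c[:,:2]/c[:,2:]; s=s*(1+m["k1"]*(s**2).sum(1,keepdims=True))
    return s*[m["fx"],m["fy"]]+[m["cx"],m["cy"]]
def save(n,im): cv2.imwrite("pics/"+n+".png",im[:,:,::-1])
def region(cam,thing,depth,m,top=1):
    out=[]
    for r in regions_of(cam,thing)[:top]:
        v,u=np.nonzero(r["pixels"]&(depth>0)); out.append((r["p"],r["pixel"],world(m,np.c_[u,v],depth[v,u]) if len(u) else None))
    return out
E
python3 - <<'E'
from h import *
o=monitor.get_obs(); print(o["tool_pos"],o["tool_rot"],o["force"])
ims=[]
for c in ("scene","top"):
    im,d=read_camera(c); m=camera_model(c); print(c,m)
    save(c+"0",im); np.save(c+"0.npy",d)
    for t in ["caddy","flap","flap_grip","cleaver","knife","fork","corkscrew","opener","mill","glass_a","dish"]:
        for p,px,P in region(c,t,d,m,3):
            if P is None: print(c,t,p,px);continue
            z=P[:,2]; 
            Q=P[z>np.percentile(z,30)]
            r=cv2.minAreaRect((P[:,:2]*1000).astype(np.float32))
            print(c,t,round(p,2),px,len(P),"med",P.mean(0).round(3),"z",np.percentile(z,[5,50,95]).round(3),"rect",np.round(r[0]),np.round(r[1]),round(r[2]))
E
```

```text
[ 0.1466395  -0.6327209   0.24047201] [-177.08275891   89.8929487   105.97199836] [ 0.58822827  0.02885547 -0.54088955]
scene {'fx': 458.3042186580498, 'fy': 458.3042186580498, 'cx': 318.0774760564121, 'cy': 206.05509405099966, 'k1': -0.05518907381581716, 'xyz': array([1.43108119, 0.07751829, 1.22049254]), 'attitude': array([-140.84259654,   -0.87209414,  101.02333881])}
scene caddy 0.86 [416.9, 222.9] 6593 med [0.502 0.243 0.054] z [0.01  0.058 0.074] rect [438. 252.] [376. 296.] 88
scene flap 0.8 [417.7, 218.6] 4787 med [0.48  0.243 0.06 ] z [0.054 0.059 0.073] rect [431. 242.] [323. 291.] 89
scene flap_grip 0.61 [420.0, 218.6] 4721 med [0.481 0.243 0.06 ] z [0.054 0.059 0.073] rect [433. 243.] [323. 285.] 89
scene cleaver 0.39 [419.2, 224.6] 6553 med [0.502 0.245 0.054] z [0.011 0.058 0.074] rect [438. 254.] [374. 296.] 88
scene knife 0.69 [228.1, 195.7] 246 med [ 0.473 -0.409  0.01 ] z [-0.003  0.011  0.019] rect [ 494. -411.] [236.  50.] 3
scene fork 0.68 [321.0, 205.9] 186 med [ 0.457 -0.082  0.012] z [0.001 0.013 0.018] rect [455. -83.] [ 25. 131.] 85
scene fork 0.58 [270.4, 2
[... 2943 characters left out ...]
. 192.] 89
top opener 0.54 [383.6, 244.0] 182 med [ 0.462 -0.252  0.016] z [0.008 0.016 0.021] rect [ 459. -252.] [92. 26.] 2
top mill 0.92 [345.7, 171.4] 754 med [ 0.646 -0.12   0.04 ] z [0.025 0.042 0.049] rect [ 652. -121.] [168.  52.] 2
top glass_a 0.9 [314.1, 128.2] 745 med [ 0.75  -0.004  0.059] z [0.006 0.062 0.105] rect [770.   1.] [122.  86.] 21
top glass_a 0.73 [437.3, 190.8] 746 med [ 0.633 -0.389  0.061] z [0.007 0.066 0.105] rect [ 631. -389.] [76. 78.] 22
top dish 0.93 [391.4, 297.6] 1034 med [ 0.313 -0.313  0.017] z [0.004 0.011 0.038] rect [ 314. -309.] [97. 95.] 54
top dish 0.44 [207.6, 204.9] 7497 med [0.472 0.236 0.063] z [0.058 0.061 0.074] rect [476. 239.] [329. 194.] 88
```

Run:
```python
import cv2
a=cv2.imread("pics/top0.png"); cv2.imwrite("pics/topc.png",cv2.resize(a[80:360,90:510],(800,533),interpolation=cv2.INTER_CUBIC))
```

```text
(no output)
```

View pics/topc.png

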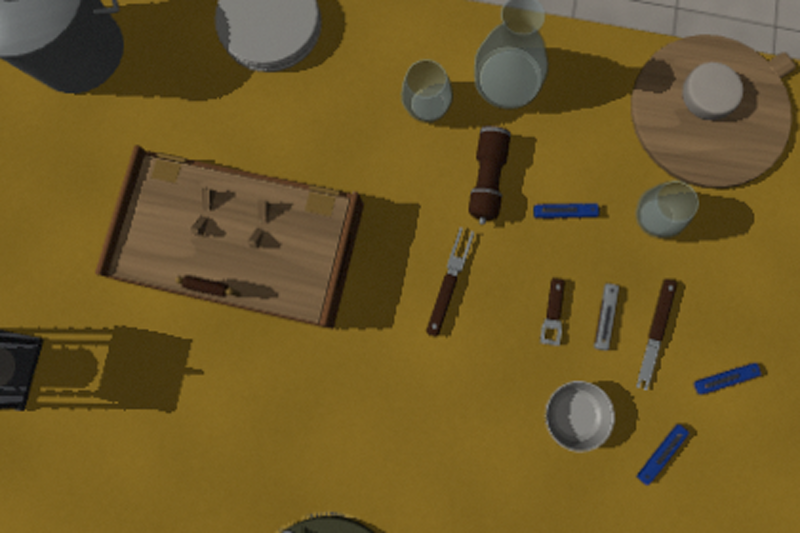

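The picture shows the caddy at (230,240) with its handle at (210,287), the fork at (452,285), opener at (555,312), silver corkscrew at (607,317), knife at (658,335) and mill at (490,172). There are three blue look-alikes, and the cleaver is absent. I'll measure poses next.

```bash
cat >> h.py <<'E'
def axis(P,zmin=.008):
    Q=P[P[:,2]>zmin]; c,_,a=cv2.minAreaRect((Q[:,:2]*1000).astype(np.float32)); 
    l=cv2.fitLine(Q[:,:2].astype(np.float32),cv2.DIST_HUBER,0,.005,.005).ravel()
    t=(Q[:,:2]-l[2:])@l[:2]; mid=l[2:]+l[:2]*(np.percentile(t,1)+np.percentile(t,99))/2
    return mid, np.degrees(np.arctan2(l[1],l[0])), np.percentile(t,99)-np.percentile(t,1)
def rows_to(goal,yaw=None,o=None):
    "shift along tool axes + turn about tool x to bring TCP to goal with jaw axis at world angle yaw (mod 180)"
    o=o or monitor.get_obs(); T=R.from_euler('xyz',o["tool_rot"],degrees=True).as_matrix()
    s=T.T@(np.array(goal)-o["tool_pos"]); j=np.degrees(np.arctan2(T[1,2],T[0,2]))
    turn=None if yaw is None else -((yaw-j+90)%180-90)   # tool x points down
    return s.round(4), turn, round(j,1)
E
python3 - <<'E'
from h import *
for c in ("top","scene"):
    d=np.load(c+"0.npy"); m=camera_model(c)
    v,u=np.nonzero(d>0); P=world(m,np.c_[u,v],d[v,u])
    b=(P[:,0]>.33)&(P[:,0]<.62)&(P[:,1]>.02)&(P[:,1]<.46); P=P[b]
    H=P[(P[:,2]>.098)&(P[:,2]<.125)]
    print(c,"grip",len(H), H.mean(0).round(4), np.percentile(H[:,2],[5,50,95]).round(4), axis(H))
    C=P[(P[:,2]>.078)&(P[:,2]<.094)&(P[:,0]>.45)]; print("cradles",len(C),C.mean(0).round(4),axis(C))
    W=P[(P[:,2]>.067)&(P[:,2]<.08)]
    for s in (W[W[:,1]<.12],W[W[:,1]>.36]): 
        if len(s)>5: print("wall",len(s),s.mean(0).round(4),axis(s))
    A=P[(P[:,2]>.045)&(P[:,2]<.085)]; print("rect",cv2.minAreaRect((A[:,:2]*1000).astype(np.float32)), "flapz",np.median(P[(abs(P[:,2]-.06)<.01)][:,2]))
im=cv2.imread("pics/top0.png")
print(rows_to([.45,-.35,.3]))
m=camera_model("wrist"); print(m["xyz"],rot(m).round(2).tolist())
E
```

```text
top grip 207 [0.3951 0.2408 0.1085] [0.1023 0.1089 0.1129] (array([0.39517472, 0.24159773]), np.float32(88.26043), np.float64(0.08089973478953255))
cradles 128 [0.5047 0.2395 0.0833] (array([0.51737548, 0.23791015]), np.float32(86.19696), np.float64(0.3422099580008945))
wall 290 [0.4698 0.0705 0.0743] (array([0.47199255, 0.07018073]), np.float32(-1.7283314), np.float64(0.1936086040149983))
wall 310 [0.4837 0.4069 0.074 ] (array([0.48260614, 0.40648103]), np.float32(-1.0547557), np.float64(0.19288870131521074))
rect ((478.1989440917969, 239.86264038085938), (350.3424987792969, 200.2216339111328), 88.35933685302734) flapz 0.06094419862706435
scene grip 113 [0.4031 0.243  0.1054] [0.1002 0.1056 0.1106] (array([0.40310676, 0.24344694]), np.float32(88.64054), np.float64(0.08106835246903751))
cradles 77 [0.5104 0.2627 0.0822] (array([0.50097683, 0.29030527]), np.float32(79.16716), np.float64(0.25799134369512444))
wall 147 [0.4821 0.0736 0.0719] (array([0.4775956 , 0.07376566]), np.float32(-1.8438748), np.float64(0.19720807533563023))
wall 168 [0.4955 0.409  0.0737] (array([0.48730595, 0.40938977]), np.float32(-2.5032403), np.float64(0.19517070251604712))
rect ((482.8046875, 241.56033325195312), (347.5496826171875, 205.0728302001953), 88.41204833984375) flapz 0.05882586473621165
(array([-0.0585,  0.3594, -0.2074]), None, np.float64(-76.9))
[ 0.21146448 -0.61901957  0.38484609] [[0.23, -0.94, -0.24], [-0.97, -0.22, -0.05], [-0.0, 0.24, -0.97]]
```

Call:
{"name": "step_arm", "arguments": {"deltas": [[1,-0.02,0,0,0],[1,-0.04,0,0,0]]}}

```text
time_s: 1.45
tool_pos: [0.1468, -0.6334, 0.2834]
tool_rot: [0.3, 90.0, -76.6]
force: [0.1, -0.4, -0.0]
grip_width: 0.0873
```

Call:
{"name": "step_arm", "arguments": {"deltas": [[1,-0.02,0.06,-0.033,-8],[1,-0.02,0.12,-0.066,-16],[1,-0.02,0.17,-0.094,-24],[1,-0.02,0.22,-0.122,-32],[1,-0.02,0.27,-0.15,-40],[1,-0.02,0.32,-0.177,-48],[1,-0.02,0.369,-0.204,-56],[1,-0.02,0.4,-0.257,-62],[1,-0.02,0.43,-0.31,-68],[1,-0.02,0.46,-0.365,-75],[1,-0.02,0.49,-0.42,-75],[1,-0.02,0.52,-0.47,-75]]}}

```text
time_s: 2.95
tool_pos: [0.5479, -0.0558, 0.3036]
tool_rot: [-25.7, 89.8, -27.6]
force: [0.7, 0.3, -0.1]
grip_width: 0.0871
```

Run:
```python
from h import *
o=monitor.get_obs(); print(o["tool_pos"],o["tool_rot"],o["qpos"])
print(rows_to([.395,.2415,.25],-1.6), rows_to([.395,.2415,.10],-1.6))
```

```text
[ 0.54786992 -0.05583861  0.30361782] [-25.68628851  89.82660715 -27.63277547] [ 38.75973269   7.41034943 -39.07010507  90.88441653   4.77675849
  83.21899585  -2.57459531]
(array([ 0.0528,  0.292 , -0.163 ]), np.float64(-0.3463844731163732), np.float64(-1.9)) (array([ 0.2028,  0.2922, -0.1634]), np.float64(-0.3463844731163732), np.float64(-1.9))
```

Call:
{"name": "step_arm", "arguments": {"deltas": [[1,0.009,0.049,-0.027,0],[1,0.018,0.098,-0.054,0],[1,0.027,0.147,-0.081,0],[1,0.036,0.196,-0.108,0],[1,0.045,0.245,-0.136,0],[1,0.053,0.292,-0.163,0],[1,0.053,0.292,-0.163,0],[1,0.053,0.292,-0.163,0]]}}

```text
time_s: 3.95
tool_pos: [0.3948, 0.2393, 0.2496]
tool_rot: [-18.2, 89.9, -20.1]
force: [0.8, -0.2, -0.7]
grip_width: 0.0864
```

Run:
```python
from h import *
o=monitor.get_obs(); m=camera_model("wrist"); im,d=read_camera("wrist"); save("w1",im)
print(o["tool_pos"],m["xyz"])
v,u=np.nonzero(d>0); P=world(m,np.c_[u,v],d[v,u])
b=(P[:,0]>.33)&(P[:,0]<.62)&(P[:,1]>.02)&(P[:,1]<.46); P=P[b]
H=P[(P[:,2]>.1)&(P[:,2]<.125)&(P[:,0]<.45)]
if len(H): print(len(H),np.percentile(H,[2,50,98],axis=0).round(4),axis(H))
C=P[(P[:,2]>.075)&(P[:,2]<.094)&(P[:,0]>.45)&(P[:,1]>.1)&(P[:,1]<.38)]
if len(C): print("cr",np.percentile(C,[2,50,98],axis=0).round(4),C.mean(0))
print(rows_to([.395,.2415,.10],-1.6))
```

```text
[0.39483376 0.23928375 0.24961802] [0.39714732 0.30465611 0.39284545]
1449 [[0.3868 0.2051 0.102 ]
 [0.3961 0.2448 0.1082]
 [0.4053 0.2818 0.111 ]] (array([0.39611781, 0.24320043]), np.float32(87.896645), np.float64(0.07902589483444655))
cr [[0.4669 0.1907 0.0753]
 [0.5197 0.2768 0.0833]
 [0.5353 0.2885 0.0883]] [0.50291798 0.24226835 0.08254811]
(array([ 0.1494,  0.0029, -0.0005]), np.float64(-0.4284481762952481), np.float64(-2.0))
```

View pics/w1.png

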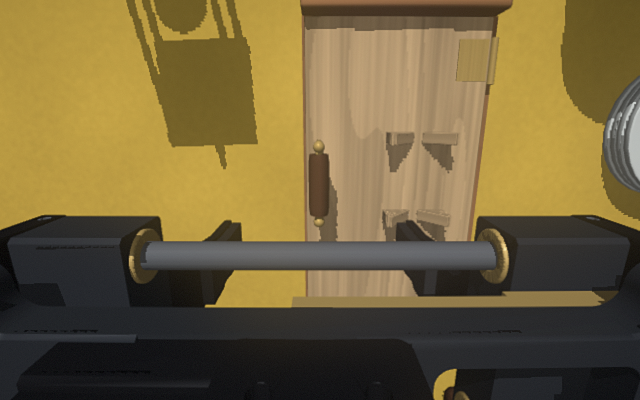

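The handle shows at (318,185) between the open fingers, measured at (0.396, 0.243, ~0.10). Now I'll descend and pinch it.

Call:
{"name": "step_arm", "arguments": {"deltas": [[1,0.04,0.0045,0.001,0],[1,0.08,0.0045,0.001,0],[1,0.12,0.0045,0.001,0],[1,0.149,0.0045,0.001,0],[1,0.149,0.0045,0.001,0],[-1,0.149,0.0045,0.001,0],[-1,0.149,0.0045,0.001,0],[-1,0.149,0.0045,0.001,0],[-1,0.149,0.0045,0.001,0]], "newtons": 20}}

```text
time_s: 5.12
tool_pos: [0.3957, 0.2439, 0.1]
tool_rot: [-9.5, 89.9, -11.5]
force: [0.3, -0.0, -0.0]
grip_width: 0.0549
```

Run:
```python
from h import *
o=monitor.get_obs(); print(o["tool_pos"],o["force"],o["grip_width"],rows_to(o["tool_pos"]))
th=np.linspace(0,1.65,20)
x=-.178*np.cos(th)+.045*np.sin(th)+.178; z=.178*np.sin(th)+.045*np.cos(th)-.045
for t,a,b in zip(th,x,z): print(round(t,2),round(-b,3),round(a,3))
```

```text
[0.39569143 0.24390485 0.09999326] [ 0.27190579 -0.01792382 -0.02849805] 0.0548938864894733 (array([0., 0., 0.]), None, np.float64(-2.0))
0.0 -0.0 0.0
0.09 -0.015 0.005
0.17 -0.03 0.01
0.26 -0.044 0.018
0.35 -0.058 0.026
0.43 -0.071 0.035
0.52 -0.083 0.046
0.61 -0.094 0.058
0.69 -0.104 0.07
0.78 -0.112 0.083
0.87 -0.12 0.097
0.96 -0.126 0.112
1.04 -0.131 0.127
1.13 -0.135 0.143
1.22 -0.138 0.158
1.3 -0.139 0.174
1.39 -0.138 0.19
1.48 -0.136 0.206
1.56 -0.133 0.222
1.65 -0.129 0.237
```

Call:
{"name": "step_arm", "arguments": {"deltas": [[-1,0,0,0,0],[-1,0,0,0,0],[-1,0,0,0,0],[-1,0,0,0,0],[-1,0,0,0,0],[-1,0,0,0,0],[-1,-0.015,0,0.005,0],[-1,-0.03,0,0.01,0],[-1,-0.044,0,0.018,0],[-1,-0.058,0,0.026,0],[-1,-0.071,0,0.035,0],[-1,-0.083,0,0.046,0]]}}

```text
time_s: 6.62
tool_pos: [0.4424, 0.2424, 0.1832]
tool_rot: [38.5, 89.9, 36.6]
force: [4.1, 3.4, -10.5]
grip_width: 0.0195
```

Call:
{"name": "step_arm", "arguments": {"deltas": [[-1,-0.011,0,0.012,0],[-1,-0.021,0,0.024,0],[-1,-0.029,0,0.037,0],[-1,-0.037,0,0.051,0],[-1,-0.043,0,0.066,0],[-1,-0.048,0,0.081,0],[-1,-0.052,0,0.097,0],[-1,-0.055,0,0.112,0],[-1,-0.056,0,0.128,0],[-1,-0.055,0,0.144,0],[-1,-0.053,0,0.16,0],[-1,-0.05,0,0.176,0]]}}

```text
time_s: 8.12
tool_pos: [0.6181, 0.2369, 0.2327]
tool_rot: [96.8, 90.0, 94.9]
force: [-1.1, 3.9, -1.9]
grip_width: 0.0194
```

Call:
{"name": "step_arm", "arguments": {"deltas": [[-1,0.004,0,0.015,0],[-1,0.005,0,0.019,0],[-1,0.005,0,0.019,0],[-0.1,0.005,0,0.019,0],[-0.1,0.005,0,0.019,0],[-0.1,0.005,0,0.019,0],[-0.1,0.005,0,0.019,0]]}}

```text
time_s: 9.0
tool_pos: [0.6364, 0.2351, 0.2278]
tool_rot: [-54.4, 89.9, -56.4]
force: [-1.3, -0.0, -0.3]
grip_width: 0.0387
```

Call:
{"name": "step_arm", "arguments": {"deltas": [[0,-0.05,0,0,0],[0,-0.1,0,0,0],[0,-0.12,-0.05,-0.02,0],[0,-0.1,-0.1,-0.045,0],[0,-0.08,-0.15,-0.07,0],[0,-0.08,-0.2,-0.09,0],[0,-0.08,-0.25,-0.115,0],[0,-0.08,-0.3,-0.135,0],[0,-0.08,-0.341,-0.154,0],[0,-0.08,-0.341,-0.154,0]]}}

```text
time_s: 10.25
tool_pos: [0.469, -0.1042, 0.3076]
tool_rot: [-100.8, 89.8, -103.2]
force: [0.3, 0.8, -0.7]
grip_width: 0.0436
```

```bash
cat > look.py <<'E'
import sys
from h import *
things=sys.argv[2:]; tag=sys.argv[1]
o=monitor.get_obs(); print("tcp",o["tool_pos"].round(4),"grip",round(o["grip_width"],4))
for c in ("top","wrist"):
    m=camera_model(c); im,d=read_camera(c); save(tag+c,im); np.save(tag+c+".npy",d)
    for t in things:
        for r in regions_of(c,t)[:4]:
            v,u=np.nonzero(r["pixels"]&(d>0))
            if len(u)<20: continue
            col=im[v,u].mean(0); P=world(m,np.c_[u,v],d[v,u]); Q=P[P[:,2]>.008]
            if len(Q)<20: continue
            blue=col[2]>1.5*col[0]
            mid,a,L=axis(P); Hd=P[P[:,2]>.0145]  # handle points
            lh=axis(Hd) if len(Hd)>15 else None
            print(c,t,round(r["p"],2),np.round(r["pixel"]),"BLUE" if blue else "",len(Q),"mid",mid.round(4),"ang",round(float(a),1),"L",round(L,3),"ztop",np.percentile(Q[:,2],90).round(4),
              "| handle",None if lh is None else (lh[0].round(4),round(float(lh[1]),1),round(lh[2],3)))
E
python3 look.py a fork knife corkscrew opener flap
```

```text
tcp [ 0.469  -0.1042  0.3076] grip 0.0436
top knife 0.61 [432. 251.]  370 mid [ 0.4599 -0.4091] ang -7.0 L 0.149 ztop 0.0201 | handle (array([ 0.4848, -0.4127]), -7.4, np.float64(0.101))
top corkscrew 0.86 [439. 317.] BLUE 274 mid [ 0.2814 -0.4412] ang -30.3 L 0.097 ztop 0.0192 | handle (array([ 0.2812, -0.4422]), -29.9, np.float64(0.096))
top corkscrew 0.68 [409. 246.]  267 mid [ 0.4655 -0.3319] ang -1.6 L 0.097 ztop 0.0194 | handle (array([ 0.4659, -0.3324]), -1.8, np.float64(0.097))
top corkscrew 0.68 [440. 193.]  723 mid [ 0.6318 -0.3876] ang -43.3 L 0.078 ztop 0.103 | handle (array([ 0.6317, -0.3877]), -43.7, np.float64(0.078))
top corkscrew 0.52 [391. 191.] BLUE 200 mid [ 0.615  -0.2564] ang -75.2 L 0.078 ztop 0.0188 | handle (array([ 0.6167, -0.2555]), -76.1, np.float64(0.077))
top opener 0.65 [380. 246.]  179 mid [ 0.4581 -0.2529] ang 3.1 L 0.088 ztop 0.0197 | handle (array([ 0.474 , -0.2521]), 2.2, np.float64(0.056))
top opener 0.62 [391. 298.]  643 mid [ 0.3148 -0.3138] ang 5.7 L 0.096 ztop 0.0371 | handle (array([ 0.3149, -0.315 ]), 8.6, np.float64(0.098))
top flap 0.81 [210. 152.]  4002 mid [0.5825 0.2343] ang 88.3 L 0.316 ztop 0.2453 | handle (array([0.5825, 0.2343]), 88.3, np.float64(0.316))
wrist fork 0.89 [315. 157.]  1437 mid [ 0.4755 -0.0889] ang -8.8 L 0.164 ztop 0.0184 | handle (array([ 0.4446, -0.0846]), -8.5, np.float64(0.102))
wrist opener 0.58 [292. 270.]  39 mid [ 0.4286 -0.2654] ang -1.7 L 0.022 ztop 0.0116 | handle None
wrist opener 0.47 [407.   9.]  385 mid [0.5683 0.082 ] ang -57.2 L 0.023 ztop 0.1135 | handle (array([0.5683, 0.082 ]), -57.2, np.float64(0.023))
wrist flap 0.65 [408.   7.]  380 mid [0.5684 0.0821] ang -58.6 L 0.023 ztop 0.1136 | handle (array([0.5684, 0.0821]), -58.6, np.float64(0.023))
```

Call:
{"name": "step_arm", "arguments": {"deltas": [[0.1,0.03,0.015,0.0085,-10.5],[0.1,0.07,0.015,0.0085,-21],[0.1,0.11,0.015,0.0085,-31.5],[0.1,0.15,0.015,0.0085,-42],[0.1,0.19,0.015,0.0085,-52.5],[0.1,0.2,0.015,0.0085,-63],[0.1,0.21,0.015,0.0085,-73.5],[0.1,0.22,0.015,0.0085,-83.6],[0.1,0.22,0.015,0.0085,-83.6],[0.1,0.255,0.015,0.0085,-83.6],[0.1,0.286,0.015,0.0085,-83.6],[0.1,0.286,0.015,0.0085,-83.6]], "newtons": 20}}

```text
time_s: 12.35
tool_pos: [0.4799, -0.085, 0.0211]
tool_rot: [38.2, 89.9, 119.6]
force: [-0.0, -0.1, -0.4]
grip_width: 0.0479
```

Call:
{"name": "step_arm", "arguments": {"deltas": [[-1,0,0,0,0],[-1,0,0,0,0],[-1,0,0,0,0],[-1,0,0,0,0],[-1,0,0,0,0],[-1,0,0,0,0],[-1,-0.05,0,0,0],[-1,-0.1,0,0,0],[-1,-0.1,0,0,0]]}}

```text
time_s: 13.48
tool_pos: [0.4824, -0.0852, 0.1247]
tool_rot: [-103.0, 89.6, -21.3]
force: [-0.2, 0.3, -0.9]
grip_width: 0.0203
```

```bash
cat >> h.py <<'E'
CY=np.radians(-1.7); CC=np.array([.479,.2405])
def cad(x,y): return CC+np.array([np.cos(CY)*x-np.sin(CY)*y, np.sin(CY)*x+np.cos(CY)*y])
E
python3 - <<'E'
from h import *
o=monitor.get_obs(); print(o["tool_pos"],o["grip_width"],o["qpos"].round(1))
m=camera_model("wrist"); im,d=read_camera("wrist"); save("w2",im)
for x,y in ((-.056,-.064),(-.008,-.064),(-.056,.104),(-.008,.104)):
    g=cad(x,y); print(x,y,g,rows_to([*g,.15],-1.7))
E
```

```text
[ 0.48235935 -0.08515489  0.12469776] 0.020335213894251136 [ 57.1   8.7 -53.1 112.4   8.   62.2  82.3]
-0.056 -0.064 [0.42112601 0.17818948] (array([-0.028 ,  0.0971,  0.2519]), np.float64(83.33637128457798), np.float64(81.6))
-0.008 -0.064 [0.46910488 0.1767655 ] (array([-0.0279,  0.0494,  0.2575]), np.float64(83.33637128457798), np.float64(81.6))
-0.056 0.104 [0.42610994 0.34611554] (array([-0.0282,  0.1165,  0.4188]), np.float64(83.33637128457798), np.float64(81.6))
-0.008 0.104 [0.47408881 0.34469156] (array([-0.0281,  0.0689,  0.4243]), np.float64(83.33637128457798), np.float64(81.6))
```

View pics/w2.png

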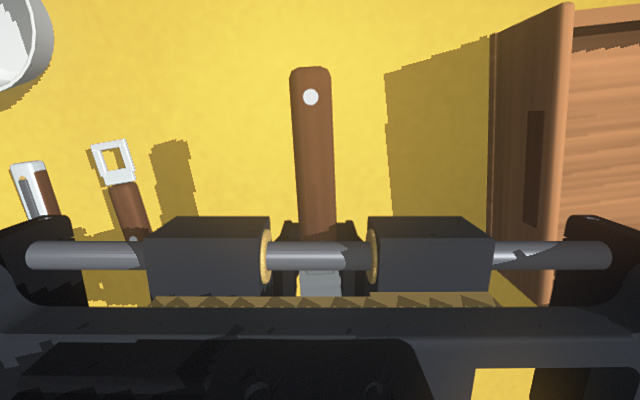

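Call:
{"name": "step_arm", "arguments": {"deltas": [[-1,-0.04,0.005,0.02,10.4],[-1,-0.045,0.02,0.055,20.8],[-1,-0.045,0.04,0.1,31.2],[-1,-0.045,0.06,0.145,41.6],[-1,-0.045,0.08,0.19,52],[-1,-0.045,0.097,0.235,62.4],[-1,-0.045,0.097,0.252,72.8],[-1,-0.045,0.097,0.252,83.3],[-1,-0.045,0.097,0.252,83.3],[-1,0.01,0.097,0.252,83.3],[-1,0.06,0.097,0.252,83.3],[-1,0.06,0.097,0.252,83.3]]}}

```text
time_s: 15.02
tool_pos: [0.4159, 0.1773, 0.0576]
tool_rot: [179.0, 89.4, 177.6]
force: [-0.3, 0.4, -1.2]
grip_width: 0.0201
```

Run:
```python
from h import *
o=monitor.get_obs(); print(o["tool_pos"],o["force"],o["grip_width"],rows_to([*cad(-.056,-.064),.031],-1.7))
```

```text
[0.41593179 0.17727175 0.0575891 ] [-0.29599903  0.399274   -1.1764071 ] 0.020102430034298298 (array([0.0265, 0.001 , 0.0055]), np.float64(0.2882097740098146), np.float64(-1.4))
```

Call:
{"name": "step_arm", "arguments": {"deltas": [[-1,0.013,0.001,0.0055,0],[-1,0.0265,0.001,0.0055,0],[-1,0.0265,0.001,0.0055,0],[-0.3,0.0265,0.001,0.0055,0],[-0.3,0.0265,0.001,0.0055,0],[-0.3,0.0265,0.001,0.0055,0],[-0.3,-0.02,0.001,0.0055,0],[-0.3,-0.07,0.001,0.0055,0],[0.1,-0.13,0.001,0.0055,0],[0.1,-0.19,0.001,0.0055,0],[0.1,-0.2,0.001,0.0055,0]]}}

```text
time_s: 16.4
tool_pos: [0.428, 0.18, 0.2654]
tool_rot: [-22.8, 89.4, -24.5]
force: [-0.1, -1.2, -0.7]
grip_width: 0.0463
```

```bash
python3 look.py b fork knife corkscrew opener
python3 - <<'E'
from h import *
print(rows_to([.48,-.31,.26],-1.7))
E
```

```text
tcp [0.428  0.18   0.2654] grip 0.0463
top fork 0.81 [223. 226.]  191 mid [0.4243 0.1929] ang -89.9 L 0.094 ztop 0.0285 | handle (array([0.4243, 0.1929]), -89.9, np.float64(0.094))
top fork 0.61 [430. 252.]  362 mid [ 0.4558 -0.4086] ang -6.6 L 0.155 ztop 0.02 | handle (array([ 0.4839, -0.4124]), -7.9, np.float64(0.101))
top knife 0.67 [430. 251.]  359 mid [ 0.4575 -0.4088] ang -6.8 L 0.154 ztop 0.02 | handle (array([ 0.4849, -0.4126]), -7.6, np.float64(0.1))
top knife 0.59 [234. 182.]  6350 mid [0.5711 0.2157] ang 80.3 L 0.346 ztop 0.2408 | handle (array([0.5767, 0.2169]), 81.0, np.float64(0.348))
top corkscrew 0.75 [410. 248.]  268 mid [ 0.4655 -0.3313] ang -2.1 L 0.096 ztop 0.0197 | handle (array([ 0.4658, -0.3324]), -2.3, np.float64(0.097))
top corkscrew 0.71 [389. 191.] BLUE 249 mid [ 0.6139 -0.2482] ang -77.3 L 0.099 ztop 0.0189 | handle (array([ 0.6151, -0.2476]), -77.4, np.float64(0.095))
top corkscrew 0.66 [439. 318.] BLUE 273 mid [ 0.2818 -0.4413] ang -30.5 L 0.097 ztop 0.019 | handle (array([ 0.2813, -0.442 ]), -30.2, np.float64(0.097))
top corkscrew 0.61 [215. 149.]  3489 mid [0.5859 0.2305] ang 87.5 L 0.309 ztop 0.2457 | handle (array([0.5859, 0.2305]), 87.5, np.float64(0.309))
top opener 0.82 [379. 247.]  225 mid [ 0.4578 -0.2525] ang 1.8 L 0.093 ztop 0.0199 | handle (array([ 0.4584, -0.2536]), 3.5, np.float64(0.093))
wrist fork 0.86 [316. 156.]  1879 mid [0.4266 0.1846] ang -88.1 L 0.164 ztop 0.0265 | handle (array([0.4267, 0.1846]), -88.1, np.float64(0.164))
(array([-0.    , -0.4874,  0.0684]), np.float64(0.08585838329554463), np.float64(-1.6))
```

View pics/bwrist.png

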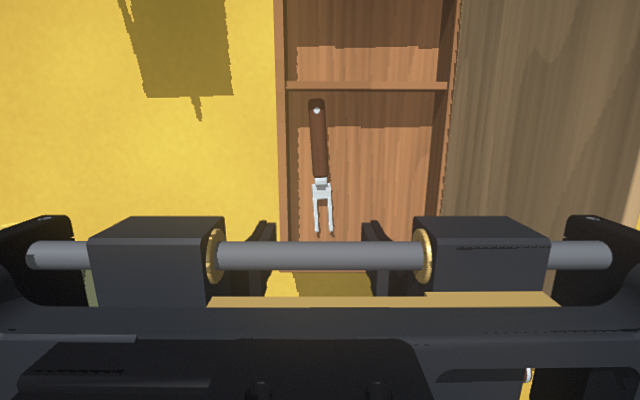

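Call:
{"name": "step_arm", "arguments": {"deltas": [[0.1,0,-0.058,0.014,0],[0.1,0,-0.117,0.024,-10.5],[0.1,0,-0.175,0.034,-21],[0.1,0,-0.233,0.044,-31.5],[0.1,0,-0.292,0.052,-42],[0.1,0,-0.35,0.056,-52.5],[0.1,0,-0.408,0.056,-63],[0.1,0,-0.467,0.052,-73.5],[0.1,0,-0.525,0.046,-84],[0.1,0,-0.583,0.041,-84],[0.1,0,-0.583,0.041,-84],[0.1,0,-0.583,0.041,-84]]}}

```text
time_s: 18.4
tool_pos: [0.4503, -0.404, 0.2604]
tool_rot: [17.8, 89.8, 100.2]
force: [0.7, 1.1, -0.3]
grip_width: 0.048
```

```bash
python3 look.py c knife corkscrew opener
python3 - <<'E'
from h import *
print(rows_to([.4478,-.4077,.021],82.4), monitor.get_obs()["qpos"].round(0))
E
```

```text
tcp [ 0.4503 -0.404   0.2604] grip 0.048
top knife 0.7 [428. 267.]  192 mid [ 0.416  -0.4043] ang -6.5 L 0.086 ztop 0.0187 | handle (array([ 0.4251, -0.406 ]), -5.1, np.float64(0.069))
top corkscrew 0.83 [410. 246.]  268 mid [ 0.4658 -0.3319] ang -1.5 L 0.097 ztop 0.019 | handle (array([ 0.4659, -0.3323]), -1.6, np.float64(0.097))
top corkscrew 0.77 [470. 280.] BLUE 233 mid [ 0.4053 -0.5218] ang -63.0 L 0.095 ztop 0.0191 | handle (array([ 0.405 , -0.5219]), -63.0, np.float64(0.094))
top corkscrew 0.72 [389. 191.] BLUE 253 mid [ 0.614  -0.2479] ang -77.5 L 0.099 ztop 0.0189 | handle (array([ 0.6154, -0.2486]), -79.0, np.float64(0.097))
top corkscrew 0.55 [438. 320.] BLUE 229 mid [ 0.2809 -0.4399] ang -31.1 L 0.094 ztop 0.0191 | handle (array([ 0.281 , -0.4413]), -28.1, np.float64(0.092))
top opener 0.81 [382. 244.]  226 mid [ 0.4583 -0.2525] ang 1.7 L 0.093 ztop 0.0203 | handle (array([ 0.4684, -0.2522]), 1.0, np.float64(0.074))
wrist knife 0.71 [312. 178.]  1774 mid [ 0.4545 -0.4102] ang -7.9 L 0.162 ztop 0.0183 | handle (array([ 0.486 , -0.4145]), -7.9, np.float64(0.1))
wrist corkscrew 0.82 [375. 171.]  1232 mid [ 0.4653 -0.3329] ang -1.5 L 0.097 ztop 0.0179 | handle (array([ 0.4655, -0.3323]), -1.6, np.float64(0.096))
wrist corkscrew 0.71 [221. 147.] BLUE 1307 mid [ 0.407  -0.5237] ang -63.4 L 0.097 ztop 0.0178 | handle (array([ 0.4071, -0.5245]), -63.3, np.float64(0.095))
wrist corkscrew 0.66 [266.  37.] BLUE 1506 mid [ 0.2872 -0.4446] ang -30.9 L 0.087 ztop 0.0179 | handle (array([ 0.2869, -0.4454]), -30.9, np.float64(0.086))
wrist opener 0.8 [434. 161.]  1114 mid [ 0.4591 -0.2546] ang -0.2 L 0.095 ztop 0.0187 | handle (array([ 0.477 , -0.2537]), 0.5, np.float64(0.06))
(array([ 0.2409,  0.0021, -0.0036]), np.float64(0.012172022280310557), np.float64(82.4)) [ 69.  16. -36.  87.   9.  80. 115.]
```

Call:
{"name": "step_arm", "arguments": {"deltas": [[0.1,0.05,-0.0017,-0.0053,0],[0.1,0.11,-0.0017,-0.0053,0],[0.1,0.17,-0.0017,-0.0053,0],[0.1,0.22,-0.0017,-0.0053,0],[0.1,0.239,-0.0017,-0.0053,0],[0.1,0.239,-0.0017,-0.0053,0],[-1,0.239,-0.0017,-0.0053,0],[-1,0.239,-0.0017,-0.0053,0],[-1,0.239,-0.0017,-0.0053,0],[-1,0.239,-0.0017,-0.0053,0],[-1,0.239,-0.0017,-0.0053,0],[-1,0.239,-0.0017,-0.0053,0]]}}

```text
time_s: 20.3
tool_pos: [0.4512, -0.4106, 0.0231]
tool_rot: [-154.6, 90.0, -72.2]
force: [-1.0, 0.8, 3.7]
grip_width: 0.02
```

Call:
{"name": "step_arm", "arguments": {"deltas": [[-1,-0.06,0,0,0],[-1,-0.12,0,0,0],[-1,-0.18,0,0,0],[-1,-0.18,0,0,0]]}}

```text
time_s: 20.8
tool_pos: [0.4538, -0.412, 0.2081]
tool_rot: [-128.1, 89.4, -45.8]
force: [0.3, 0.0, -1.2]
grip_width: 0.0203
```

Run:
```python
from h import *
o=monitor.get_obs(); print(o["tool_pos"],o["grip_width"],o["qpos"].round(0))
print(rows_to([*cad(-.008,-.07),.18],-1.7),rows_to([.56,-.1,.18],-1.7))
```

```text
[ 0.45376107 -0.41195219  0.20810869] 0.020302180159299563 [ 69.  18. -36.  91.  11.  74. 114.]
(array([0.024 , 0.0627, 0.5797]), np.float64(84.05316290733337), np.float64(82.4)) (array([ 0.0266, -0.0636,  0.3235]), np.float64(84.05316290733337), np.float64(82.4))
```

Call:
{"name": "step_arm", "arguments": {"deltas": [[-1,-0.01,0.0,0.05,10.5],[-1,-0.01,0.0,0.11,21],[-1,-0.01,0.0,0.168,31.5],[-1,-0.01,0.0,0.226,42],[-1,-0.01,0.005,0.284,52.5],[-1,-0.01,0.015,0.342,63],[-1,-0.01,0.025,0.4,73.5],[-1,-0.01,0.035,0.458,84],[-1,-0.01,0.045,0.516,84],[-1,-0.01,0.055,0.574,84],[-1,-0.01,0.063,0.584,84],[-1,0.05,0.063,0.584,84]]}}

```text
time_s: 22.3
tool_pos: [0.469, 0.1789, 0.1545]
tool_rot: [7.6, 89.5, 6.1]
force: [1.7, -1.6, -1.4]
grip_width: 0.0196
```

Run:
```python
from h import *
o=monitor.get_obs(); print(o["tool_pos"],o["grip_width"],o["qpos"].round(0),rows_to([*cad(-.008,-.066),.033],-1.7))
```

```text
[0.46895461 0.17885188 0.15451982] 0.01964527211434527 [ 31.   9. -59. 109.   9.  66. -32.] (array([ 0.1215, -0.0042, -0.0008]), np.float64(0.16605449442748466), np.float64(-1.5))
```

Call:
{"name": "step_arm", "arguments": {"deltas": [[-1,0.04,-0.004,-0.001,0],[-1,0.08,-0.004,-0.001,0],[-1,0.11,-0.004,-0.001,0],[-1,0.12,-0.004,-0.001,0],[-1,0.12,-0.004,-0.001,0]]}}

```text
time_s: 22.92
tool_pos: [0.4648, 0.1723, 0.032]
tool_rot: [-161.9, 89.9, -163.6]
force: [0.4, -0.4, -0.7]
grip_width: 0.02
```

Call:
{"name": "step_arm", "arguments": {"deltas": [[-0.38,0,0,0,0],[-0.38,0,0,0,0],[-0.38,0,0,0,0],[-0.38,-0.04,0,0,0],[-0.38,-0.08,0,0,0],[0.1,-0.14,0,0,0],[0.1,-0.2,0,0,0],[0.1,-0.23,0,0,0],[0.1,-0.23,0,0,0]]}}

```text
time_s: 24.05
tool_pos: [0.4666, 0.1735, 0.2651]
tool_rot: [-2.2, 89.7, -3.8]
force: [0.4, 0.2, -0.0]
grip_width: 0.047
```

```bash
python3 look.py d fork knife corkscrew opener
python3 - <<'E'
from h import *
print(rows_to([.467,-.333,.26],-1.7+90))
E
```

```text
tcp [0.4666 0.1735 0.2651] grip 0.047
top fork 0.74 [226. 226.]  231 mid [0.4232 0.1733] ang 87.4 L 0.13 ztop 0.0282 | handle (array([0.4234, 0.1734]), 88.1, np.float64(0.13))
top knife 0.87 [237. 215.]  255 mid [0.4615 0.1586] ang 87.6 L 0.137 ztop 0.0283 | handle (array([0.4615, 0.1586]), 87.6, np.float64(0.137))
top corkscrew 0.78 [412. 247.]  270 mid [ 0.4658 -0.332 ] ang -1.4 L 0.097 ztop 0.0195 | handle (array([ 0.4667, -0.3324]), -1.6, np.float64(0.096))
top corkscrew 0.55 [390. 190.] BLUE 182 mid [ 0.6131 -0.2478] ang -77.7 L 0.094 ztop 0.0191 | handle (array([ 0.6137, -0.2483]), -77.2, np.float64(0.093))
top corkscrew 0.52 [438. 318.] BLUE 268 mid [ 0.2818 -0.4412] ang -30.1 L 0.097 ztop 0.019 | handle (array([ 0.281 , -0.4407]), -29.5, np.float64(0.094))
top corkscrew 0.48 [471. 279.] BLUE 233 mid [ 0.4061 -0.5227] ang -63.1 L 0.095 ztop 0.0194 | handle (array([ 0.4056, -0.523 ]), -62.2, np.float64(0.094))
top opener 0.66 [381. 245.]  195 mid [ 0.4578 -0.2516] ang -0.9 L 0.087 ztop 0.0199 | handle (array([ 0.47  , -0.2521]), -0.0, np.float64(0.064))
wrist fork 0.64 [285. 152.]  1916 mid [0.4271 0.1846] ang -88.3 L 0.162 ztop 0.0264 | handle (array([0.4272, 0.1846]), -88.3, np.float64(0.162))
wrist knife 0.94 [318. 176.]  1903 mid [0.4657 0.1701] ang 87.9 L 0.163 ztop 0.0262 | handle (array([0.4657, 0.1701]), 87.9, np.float64(0.163))
wrist knife 0.47 [430. 105.]  67014 mid [0.5125 0.2693] ang -21.4 L 0.276 ztop 0.2393 | handle (array([0.5881, 0.2234]), 85.3, np.float64(0.229))
(array([ 0.0019, -0.5056,  0.0165]), np.float64(-89.93575992279415), np.float64(-1.6))
```

View pics/dwrist.png

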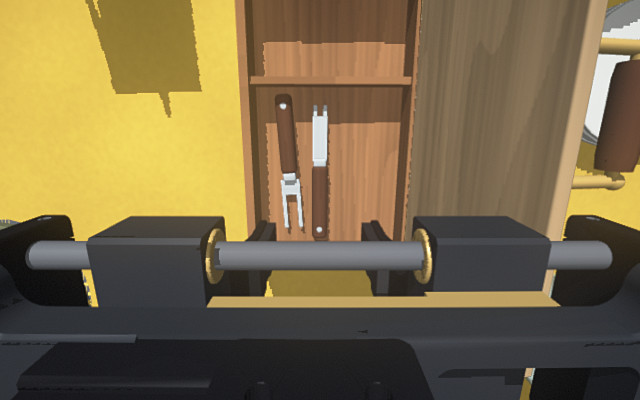

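Fork (288,150) and knife (318,170) both lie in the long bay. The corkscrew is next.

Call:
{"name": "step_arm", "arguments": {"deltas": [[0.1,0,-0.05,0.01,0],[0.1,0,-0.1,0.016,-10],[0.1,0,-0.155,0.02,-20],[0.1,0,-0.21,0.02,-30],[0.1,0,-0.265,0.02,-40],[0.1,0,-0.32,0.02,-50],[0.1,0,-0.375,0.02,-60],[0.1,0,-0.43,0.018,-70],[0.1,0,-0.485,0.017,-80],[0.1,0.05,-0.506,0.0165,-90],[0.1,0.1,-0.506,0.0165,-90],[0.1,0.1,-0.506,0.0165,-90]]}}

```text
time_s: 26.05
tool_pos: [0.4644, -0.3319, 0.1584]
tool_rot: [48.9, 89.5, 137.3]
force: [0.3, 0.1, 0.4]
grip_width: 0.0479
```

```bash
python3 look.py e corkscrew opener
python3 - <<'E'
from h import *
print(rows_to([.466,-.3325,.021],-1.6+90))
E
```

```text
tcp [ 0.4644 -0.3319  0.1584] grip 0.0479
top corkscrew 0.63 [389. 189.] BLUE 251 mid [ 0.6144 -0.2483] ang -77.0 L 0.1 ztop 0.019 | handle (array([ 0.6138, -0.2477]), -77.7, np.float64(0.095))
top corkscrew 0.4 [408. 257.]  81 mid [ 0.4319 -0.3306] ang 0.0 L 0.031 ztop 0.0192 | handle (array([ 0.4321, -0.3312]), 0.0, np.float64(0.029))
top opener 0.75 [408. 259.]  92 mid [ 0.4328 -0.3311] ang -1.0 L 0.032 ztop 0.0191 | handle (array([ 0.4332, -0.3314]), -3.6, np.float64(0.032))
top opener 0.48 [380. 243.]  149 mid [ 0.4696 -0.2516] ang 1.2 L 0.068 ztop 0.02 | handle (array([ 0.4753, -0.2519]), 3.3, np.float64(0.057))
wrist corkscrew 0.74 [321. 178.]  2088 mid [ 0.4653 -0.3325] ang -1.6 L 0.097 ztop 0.0179 | handle (array([ 0.4657, -0.3324]), -1.7, np.float64(0.096))
wrist corkscrew 0.72 [119. 128.] BLUE 2506 mid [ 0.4083 -0.5233] ang -63.4 L 0.098 ztop 0.0175 | handle (array([ 0.4078, -0.5244]), -63.4, np.float64(0.097))
wrist opener 0.67 [401. 175.]  2146 mid [ 0.4589 -0.2539] ang 0.4 L 0.096 ztop 0.0185 | handle (array([ 0.4775, -0.253 ]), 1.4, np.float64(0.06))
(array([0.144 , 0.0031, 0.0016]), np.float64(-0.011452780559835674), np.float64(88.4))
```

Call:
{"name": "step_arm", "arguments": {"deltas": [[0.1,0.05,-0.001,-0.0005,0],[0.1,0.1,-0.001,-0.0005,0],[0.1,0.137,-0.001,-0.0005,0],[0.1,0.137,-0.001,-0.0005,0],[-1,0.137,-0.001,-0.0005,0],[-1,0.137,-0.001,-0.0005,0],[-1,0.137,-0.001,-0.0005,0],[-1,0.137,-0.001,-0.0005,0],[-1,0.137,-0.001,-0.0005,0],[-1,0.137,-0.001,-0.0005,0]]}}

```text
time_s: 27.6
tool_pos: [0.4688, -0.3341, 0.0266]
tool_rot: [-134.6, 89.9, -46.3]
force: [-0.2, 1.6, 7.0]
grip_width: 0.0198
```

Call:
{"name": "step_arm", "arguments": {"deltas": [[-1,-0.06,0,0,0],[-1,-0.12,0,0,0],[-1,-0.18,0,0,0],[-1,-0.18,0,0,0]]}}

```text
time_s: 28.1
tool_pos: [0.4709, -0.3354, 0.2111]
tool_rot: [-130.7, 89.4, -42.4]
force: [0.1, 0.6, -1.3]
grip_width: 0.0197
```

Run:
```python
from h import *
o=monitor.get_obs(); print(o["tool_pos"],o["grip_width"],o["qpos"].round(0))
print(rows_to([*cad(-.056,.104),.2],-1.7),rows_to([.47,.0,.2],-1.7))
```

```text
[ 0.470885   -0.33544245  0.21105585] 0.0197204190504601 [ 64.  13. -36.  96.   8.  73. 115.]
(array([0.006 , 0.0645, 0.68  ]), np.float64(-89.9522302871668), np.float64(88.3)) (array([0.0087, 0.0106, 0.3353]), np.float64(-89.9522302871668), np.float64(88.3))
```

Call:
{"name": "step_arm", "arguments": {"deltas": [[-1,0,-0.005,0.06,10],[-1,0,-0.01,0.12,20],[-1,0,-0.01,0.182,30],[-1,0,-0.01,0.244,40],[-1,0,-0.005,0.306,50],[-1,0,0.005,0.366,60],[-1,0,0.015,0.426,70],[-1,0,0.025,0.486,80],[-1,0,0.04,0.546,90],[-1,0,0.055,0.606,90],[-1,0,0.064,0.666,90],[-1,0,0.064,0.68,90]]}}

```text
time_s: 29.6
tool_pos: [0.422, 0.3498, 0.2043]
tool_rot: [-170.6, 89.9, -172.1]
force: [0.6, -0.2, -1.0]
grip_width: 0.0192
```

Run:
```python
from h import *
o=monitor.get_obs(); print(o["tool_pos"],o["grip_width"],o["qpos"].round(0),rows_to([*cad(-.056,.104),.036],-1.7))
```

```text
[0.42202395 0.34979118 0.20428389] 0.019167256648905524 [ 12.  16. -63.  99.  15.  74. -56.] (array([ 0.1683, -0.0035,  0.0045]), np.float64(0.17994017051528033), np.float64(-1.5))
```

Call:
{"name": "step_arm", "arguments": {"deltas": [[-1,0.03,-0.0035,0.004,0],[-1,0.09,-0.0035,0.004,0],[-1,0.14,-0.0035,0.004,0],[-1,0.166,-0.0035,0.004,0],[-1,0.166,-0.0035,0.004,0],[-1,0.166,-0.0035,0.004,0]]}}

```text
time_s: 30.35
tool_pos: [0.4274, 0.3442, 0.0398]
tool_rot: [165.8, 90.0, 164.1]
force: [0.3, 0.9, -1.5]
grip_width: 0.0201
```

Call:
{"name": "step_arm", "arguments": {"deltas": [[-0.34,0,0,0,0],[-0.34,0,0,0,0],[-0.34,0,0,0,0],[-0.34,-0.04,0,0,0],[-0.34,-0.08,0,0,0],[0.1,-0.14,0,0,0],[0.1,-0.2,0,0,0],[0.1,-0.23,0,0,0],[0.1,-0.23,0,0,0]]}}

```text
time_s: 31.48
tool_pos: [0.4285, 0.3452, 0.2722]
tool_rot: [25.9, 89.7, 24.3]
force: [0.1, -0.1, -0.7]
grip_width: 0.0473
```

```bash
python3 look.py f fork knife corkscrew opener
python3 - <<'E'
from h import *
print(rows_to([.4645,-.2535,.15],90.5))
E
```

```text
tcp [0.4285 0.3452 0.2722] grip 0.0473
top fork 0.76 [220. 226.]  338 mid [0.4242 0.1954] ang -89.9 L 0.141 ztop 0.0285 | handle (array([0.4247, 0.1953]), -89.2, np.float64(0.141))
top knife 0.76 [236. 214.]  316 mid [0.462  0.1641] ang 88.0 L 0.149 ztop 0.0279 | handle (array([0.462 , 0.1632]), 88.0, np.float64(0.148))
top corkscrew 0.71 [176. 217.]  264 mid [0.4276 0.3468] ang 88.2 L 0.098 ztop 0.0276 | handle (array([0.4274, 0.3466]), 88.0, np.float64(0.098))
top corkscrew 0.65 [210. 187.]  9675 mid [0.5472 0.2486] ang -81.3 L 0.356 ztop 0.2327 | handle (array([0.5756, 0.2456]), -85.1, np.float64(0.353))
top corkscrew 0.62 [437. 317.] BLUE 249 mid [ 0.2807 -0.4405] ang -29.8 L 0.094 ztop 0.0194 | handle (array([ 0.2801, -0.4407]), -29.7, np.float64(0.093))
top opener 0.64 [381. 241.]  171 mid [ 0.4679 -0.2525] ang 2.3 L 0.068 ztop 0.0201 | handle (array([ 0.4691, -0.2523]), 0.7, np.float64(0.066))
wrist fork 0.68 [319. 279.]  578 mid [0.426  0.2142] ang -88.5 L 0.109 ztop 0.0263 | handle (array([0.426 , 0.2143]), -88.4, np.float64(0.109))
wrist knife 0.78 [347. 284.]  424 mid [0.4574 0.2654] ang -84.1 L 0.206 ztop 0.0257 | handle (array([0.4594, 0.2655]), -85.4, np.float64(0.206))
wrist corkscrew 0.77 [321. 164.]  1238 mid [0.4283 0.3483] ang 88.5 L 0.097 ztop 0.0258 | handle (array([0.4283, 0.3483]), 88.5, np.float64(0.097))
wrist corkscrew 0.26 [540. 177.]  17871 mid [0.5833 0.3025] ang 83.1 L 0.189 ztop 0.2418 | handle (array([0.5833, 0.3025]), 83.1, np.float64(0.189))
(array([ 0.1192, -0.5961,  0.0542]), np.float64(87.86086323950286), np.float64(-1.6))
```

Call:
{"name": "step_arm", "arguments": {"deltas": [[0.1,0,-0.05,0.012,0],[0.1,0,-0.11,0.022,-10],[0.1,0,-0.17,0.032,-20],[0.1,0,-0.23,0.042,-31],[0.1,0,-0.29,0.052,-42],[0.1,0,-0.35,0.056,-52],[0.1,0,-0.41,0.058,-62],[0.1,0.02,-0.465,0.058,-72],[0.1,0.05,-0.515,0.056,-82],[0.1,0.08,-0.56,0.053,-92],[0.1,0.119,-0.596,0.051,-92],[0.1,0.119,-0.596,0.051,-92]]}}

```text
time_s: 33.48
tool_pos: [0.4599, -0.2557, 0.1483]
tool_rot: [67.1, 89.9, 157.4]
force: [0.0, 0.1, -0.4]
grip_width: 0.048
```

```bash
python3 look.py g opener
python3 - <<'E'
from h import *
print(rows_to([.461,-.2535,.024],90.5))
E
```

```text
tcp [ 0.4599 -0.2557  0.1483] grip 0.048
top opener 0.56 [377. 253.]  52 mid [ 0.4313 -0.2463] ang -47.5 L 0.044 ztop 0.0153 | handle None
wrist opener 0.67 [322. 186.]  2160 mid [ 0.4574 -0.2529] ang 1.4 L 0.094 ztop 0.0185 | handle (array([ 0.476 , -0.2524]), 1.7, np.float64(0.057))
(array([ 0.1261,  0.0003, -0.0009]), np.float64(-0.1940204687609679), np.float64(90.3))
```

Call:
{"name": "step_arm", "arguments": {"deltas": [[0.1,0.05,0,0.001,0],[0.1,0.1,0,0.001,0],[0.1,0.125,0,0.001,0],[0.1,0.125,0,0.001,0],[-1,0.125,0,0.001,0],[-1,0.125,0,0.001,0],[-1,0.125,0,0.001,0],[-1,0.125,0,0.001,0],[-1,0.125,0,0.001,0],[-1,0.125,0,0.001,0]]}}

```text
time_s: 34.92
tool_pos: [0.4619, -0.2525, 0.0263]
tool_rot: [-147.0, 89.9, -56.6]
force: [-2.0, 0.3, 5.1]
grip_width: 0.0195
```

Call:
{"name": "step_arm", "arguments": {"deltas": [[-1,-0.06,0,0,0],[-1,-0.12,0,0,0],[-1,-0.18,0,0,0],[-1,-0.18,0,0,0]]}}

```text
time_s: 35.42
tool_pos: [0.4643, -0.2534, 0.2106]
tool_rot: [-128.2, 89.4, -37.8]
force: [0.0, -0.4, -0.9]
grip_width: 0.0199
```

Run:
```python
from h import *
o=monitor.get_obs(); print(o["tool_pos"],o["grip_width"],o["qpos"].round(0))
print(rows_to([*cad(-.006,.104),.2],-1.7))
```

```text
[ 0.46431193 -0.25342098  0.21057161] 0.019919323661910383 [ 61.   7. -37. 102.   4.  72. 113.]
(array([ 0.0071, -0.0153,  0.598 ]), np.float64(-87.95318598545197), np.float64(90.3))
```

Call:
{"name": "step_arm", "arguments": {"deltas": [[-1,0,0,0.05,10.5],[-1,0,0,0.105,21],[-1,0,0,0.16,31.5],[-1,0,0,0.215,42],[-1,0,0,0.27,52.5],[-1,0,0,0.325,63],[-1,0,-0.005,0.38,73.5],[-1,0,-0.008,0.435,84],[-1,0,-0.012,0.49,92],[-1,0,-0.015,0.545,92],[-1,0,-0.015,0.598,92],[-1,0,-0.015,0.598,92]]}}

```text
time_s: 36.92
tool_pos: [0.4705, 0.3496, 0.2036]
tool_rot: [159.8, 89.8, 158.4]
force: [-0.1, -1.1, -0.8]
grip_width: 0.0198
```

Run:
```python
from h import *
o=monitor.get_obs(); print(o["tool_pos"],o["grip_width"],o["qpos"].round(0),rows_to([*cad(-.007,.104),.036],-1.7))
```

```text
[0.47046227 0.34961678 0.20363932] 0.0198487940764911 [ 10.  22. -61.  94.  20.  76. -55.] (array([ 0.1676, -0.0051,  0.0054]), np.float64(0.32683801700511594), np.float64(-1.4))
```

Call:
{"name": "step_arm", "arguments": {"deltas": [[-1,0.03,-0.004,0.004,0],[-1,0.09,-0.004,0.004,0],[-1,0.14,-0.004,0.004,0],[-1,0.166,-0.004,0.004,0],[-1,0.166,-0.004,0.004,0],[-1,0.166,-0.004,0.004,0]]}}

```text
time_s: 37.67
tool_pos: [0.4764, 0.342, 0.0398]
tool_rot: [157.1, 90.0, 155.5]
force: [-0.3, 0.3, -0.2]
grip_width: 0.0198
```

Call:
{"name": "step_arm", "arguments": {"deltas": [[-0.34,0,0,0,0],[-0.34,0,0,0,0],[-0.34,0,0,0,0],[-0.34,-0.04,0,0,0],[-0.34,-0.08,0,0,0],[0,-0.14,0,0,0],[0,-0.2,0,0,0],[0,-0.25,0,0,0],[0,-0.25,0,0,0]]}}

```text
time_s: 38.8
tool_pos: [0.4778, 0.3438, 0.2942]
tool_rot: [32.0, 89.5, 30.4]
force: [0.3, 0.2, -0.8]
grip_width: 0.043
```

```bash
python3 look.py i fork knife corkscrew opener flap
python3 - <<'E'
from h import *
d=np.load("itop.npy"); m=camera_model("top"); v,u=np.nonzero(d>0); P=world(m,np.c_[u,v],d[v,u])
b=(P[:,0]>.58)&(P[:,0]<.72)&(P[:,1]>.16)&(P[:,1]<.32)&(P[:,2]>.18); P=P[b]; print(len(P))
H=P[P[:,0]>.61]; print(H.min(0),H.max(0),np.median(H,0)); E=P[P[:,2]>.235]; print("edge",np.percentile(E,[5,50,95],axis=0))
w=cad(.095,0); 
for th in (1.5,1.6,1.65,1.7): print(th, w+np.array([-.178*np.cos(th)+.045*np.sin(th),0]), .0555+.178*np.sin(th)+.045*np.cos(th))
E
```

```text
tcp [0.4778 0.3438 0.2942] grip 0.043
top fork 0.61 [220. 226.]  311 mid [0.4249 0.2049] ang -89.3 L 0.121 ztop 0.0286 | handle (array([0.4246, 0.2049]), -89.1, np.float64(0.121))
top knife 0.54 [236. 216.]  370 mid [0.4621 0.1648] ang 87.2 L 0.155 ztop 0.0277 | handle (array([0.462 , 0.1646]), 87.4, np.float64(0.155))
top knife 0.45 [213. 188.]  9600 mid [0.549  0.2466] ang -82.9 L 0.354 ztop 0.2311 | handle (array([0.5448, 0.2635]), -68.0, np.float64(0.375))
top corkscrew 0.62 [388. 189.] BLUE 250 mid [ 0.6141 -0.2483] ang -77.7 L 0.098 ztop 0.0193 | handle (array([ 0.6146, -0.2486]), -77.7, np.float64(0.097))
top corkscrew 0.5 [175. 214.]  254 mid [0.427  0.3457] ang 87.3 L 0.096 ztop 0.0273 | handle (array([0.4271, 0.3457]), 87.6, np.float64(0.096))
top corkscrew 0.49 [468. 279.] BLUE 249 mid [ 0.4056 -0.5222] ang -62.8 L 0.097 ztop 0.0189 | handle (array([ 0.4057, -0.523 ]), -63.3, np.float64(0.096))
top corkscrew 0.49 [440. 316.] BLUE 265 mid [ 0.2815 -0.4402] ang -31.4 L 0.095 ztop 0.0191 | handle (array([ 0.2808, -0.4416]), -30.8, np.float64(0.095))
top opener 0.72 [184. 201.
[... 1118 characters left out ...]
ist opener 0.26 [465. 172.]  12050 mid [0.5823 0.3057] ang 81.8 L 0.183 ztop 0.2447 | handle (array([0.5823, 0.3057]), 81.8, np.float64(0.183))
wrist flap 0.8 [466. 174.]  12000 mid [0.5789 0.3074] ang 79.3 L 0.18 ztop 0.2447 | handle (array([0.5863, 0.3026]), 85.7, np.float64(0.188))
1232
[0.61035968 0.1915693  0.21979887] [0.64941058 0.27762966 0.24037193] [0.63615787 0.23307172 0.23321684]
edge [[0.58992559 0.16990143 0.23561752]
 [0.59629725 0.23598104 0.24480281]
 [0.64255297 0.30747767 0.24836027]]
1.5 [0.60625424 0.23768171] 0.2362372816905683
1.6 [0.62413651 0.23768171] 0.2321101228378299
1.65 [0.63290063 0.23768171] 0.22938153506849454
1.7 [0.64151742 0.23768171] 0.22621833401724079
```

View pics/itop.png

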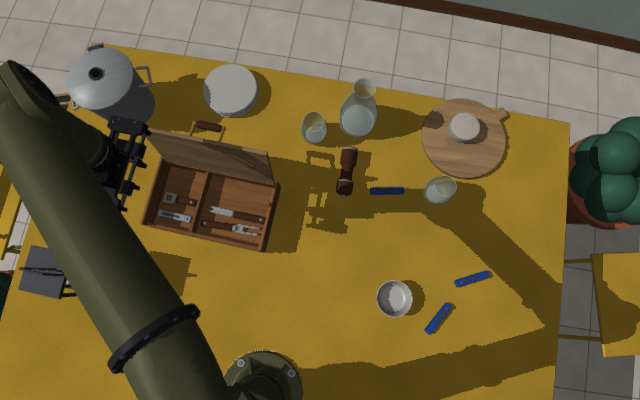

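All four tools lie in their bays: opener (172,197), corkscrew (175,214), knife (236,214) and fork (240,228). No cleaver is on the table. The flap is open, with its handle at (208,127), so I'll pinch the handle to close it.

Run:
```python
from h import *
print(rows_to([.638,.2355,.32],-1.7),rows_to([.638,.2355,.227],-1.7))
```

```text
(array([-0.0309, -0.1016,  0.1644]), np.float64(0.05856070119013168), np.float64(-1.6)) (array([ 0.0621, -0.1016,  0.1644]), np.float64(0.05856070119013168), np.float64(-1.6))
```

Call:
{"name": "step_arm", "arguments": {"deltas": [[-0.2,-0.031,0,0,0],[-0.2,-0.031,-0.026,0.041,0],[-0.2,-0.031,-0.052,0.082,0],[-0.2,-0.031,-0.078,0.123,0],[-0.2,-0.031,-0.1016,0.1644,0],[-0.2,-0.031,-0.1016,0.1644,0],[-0.2,-0.031,-0.1016,0.1644,0]]}}

```text
time_s: 40.28
tool_pos: [0.6376, 0.2361, 0.3202]
tool_rot: [148.0, 89.9, 146.4]
force: [-0.6, 0.1, 0.2]
grip_width: 0.0349
```

Run:
```python
from h import *
o=monitor.get_obs(); print(o["tool_pos"],o["qpos"].round(0),rows_to([.638,.2355,.227],-1.7))
m=camera_model("wrist"); im,d=read_camera("wrist"); v,u=np.nonzero(d>0); P=world(m,np.c_[u,v],d[v,u])
b=(P[:,0]>.615)&(P[:,0]<.68)&(P[:,1]>.19)&(P[:,1]<.29)&(P[:,2]>.2)&(P[:,2]<.26); H=P[b]
if len(H): print(len(H),np.percentile(H,[2,50,98],axis=0).round(4))
```

```text
[0.63759689 0.23614425 0.32015477] [ 14.  31. -57.  69.  25.  92. -39.] (array([ 0.0932, -0.0007,  0.0005]), np.float64(0.08528553036039455), np.float64(-1.6))
2298 [[0.6183 0.2085 0.2272]
 [0.6405 0.2461 0.2335]
 [0.6507 0.2755 0.2366]]
```

Call:
{"name": "step_arm", "arguments": {"deltas": [[-0.2,0,0,0.003,0],[-0.2,0.03,0,0.003,0],[-0.2,0.06,0,0.003,0],[-0.2,0.093,0,0.003,0],[-0.2,0.093,0,0.003,0],[-1,0.093,0,0.003,0],[-1,0.093,0,0.003,0],[-1,0.093,0,0.003,0],[-1,0.093,0,0.003,0],[-1,0.093,0,0.003,0]]}}

```text
time_s: 41.58
tool_pos: [0.641, 0.2362, 0.2293]
tool_rot: [36.1, 89.9, 34.5]
force: [-3.2, -0.1, 5.3]
grip_width: 0.0193
```

Run:
```python
from h import *
o=monitor.get_obs(); print(o["tool_pos"],o["force"],o["grip_width"],rows_to([.396,.2435,.1005],-1.7))
f=lambda t:np.array([-.178*np.cos(t)+.045*np.sin(t), .178*np.sin(t)+.045*np.cos(t)])
w=cad(.095,0); t0=1.69; print(w[0]+f(t0)[0],.0555+f(t0)[1])
for t in np.linspace(t0,0,23)[1:]: a=f(t)-f(t0); print(round(t,2),round(-a[1],3),round(a[0],3))
```

```text
[0.64097624 0.23621233 0.22931004] [-3.17361294 -0.13179838  5.27150194] 0.019346240065293507 (array([ 1.285e-01,  2.000e-04, -2.452e-01]), np.float64(0.07653163130871121), np.float64(-1.6))
0.6398068903453737 0.22688537927640554
1.61 -0.005 -0.013
1.54 -0.008 -0.027
1.46 -0.011 -0.041
1.38 -0.012 -0.055
1.31 -0.012 -0.069
1.23 -0.011 -0.083
1.15 -0.01 -0.097
1.08 -0.007 -0.111
1.0 -0.003 -0.124
0.92 0.002 -0.138
0.84 0.008 -0.15
0.77 0.015 -0.163
0.69 0.023 -0.174
0.61 0.032 -0.185
0.54 0.042 -0.196
0.46 0.052 -0.205
0.38 0.063 -0.214
0.31 0.075 -0.222
0.23 0.087 -0.229
0.15 0.1 -0.235
0.08 0.113 -0.24
0.0 0.126 -0.244
```

Call:
{"name": "step_arm", "arguments": {"deltas": [[-1,-0.005,0,-0.013,0],[-1,-0.008,0,-0.027,0],[-1,-0.011,0,-0.041,0],[-1,-0.012,0,-0.055,0],[-1,-0.012,0,-0.069,0],[-1,-0.011,0,-0.083,0],[-1,-0.01,0,-0.097,0],[-1,-0.007,0,-0.111,0],[-1,-0.003,0,-0.124,0],[-1,0.002,0,-0.138,0],[-1,0.008,0,-0.15,0],[-1,0.015,0,-0.163,0]]}}

```text
time_s: 43.08
tool_pos: [0.4748, 0.2413, 0.2132]
tool_rot: [-160.8, 89.8, -162.4]
force: [-6.0, 1.5, 7.8]
grip_width: 0.0194
```

Call:
{"name": "step_arm", "arguments": {"deltas": [[-1,0.008,0,-0.011,0],[-1,0.017,0,-0.022,0],[-1,0.027,0,-0.033,0],[-1,0.037,0,-0.042,0],[-1,0.048,0,-0.051,0],[-1,0.06,0,-0.059,0],[-1,0.072,0,-0.066,0],[-1,0.085,0,-0.072,0],[-1,0.098,0,-0.077,0],[-1,0.111,0,-0.081,0],[-1,0.112,0,-0.081,0],[-1,0.112,0,-0.081,0]]}}

```text
time_s: 44.58
tool_pos: [0.3956, 0.2437, 0.1007]
tool_rot: [152.4, 89.9, 150.8]
force: [-2.8, 3.2, 5.7]
grip_width: 0.0195
```

Call:
{"name": "step_arm", "arguments": {"deltas": [[0,0,0,0,0],[0,0,0,0,0],[0,0,0,0,0],[0,0,0,0,0],[0.5,-0.05,0,0,0],[0.9,-0.11,0,0,0],[0.9,-0.17,0,0,0],[0.9,-0.18,-0.05,0.03,0],[0.9,-0.18,-0.1,0.06,0],[0.9,-0.18,-0.1,0.06,0]]}}

```text
time_s: 45.82
tool_pos: [0.4561, 0.1354, 0.2802]
tool_rot: [-175.3, 90.0, -177.5]
force: [0.0, 1.0, -0.4]
grip_width: 0.0825
```

Run:
```python
from h import *
c="top"; m=camera_model(c); im,d=read_camera(c); save("jtop",im)
v,u=np.nonzero(d>0); P=world(m,np.c_[u,v],d[v,u])
A=P[(P[:,0]>.4)&(P[:,0]<.56)&(P[:,1]>.1)&(P[:,1]<.38)&(P[:,2]>.04)&(P[:,2]<.07)]
print("flap z front/back",[round(float(np.median(A[(A[:,0]>a)&(A[:,0]<b)][:,2])),4) for a,b in ((.4,.43),(.43,.46),(.53,.56))])
r=regions_of(c,"mill")[0]; v,u=np.nonzero(r["pixels"]&(d>0)); M=world(m,np.c_[u,v],d[v,u])
Q=M[M[:,2]>.03]; mid,a,L=axis(Q); print("mill",r["p"],mid,a,L)
ax=np.array([np.cos(np.radians(a)),np.sin(np.radians(a))])
t=(Q[:,:2]-mid)@ax
for k in np.arange(-.08,.08,.01):
    s=Q[(t>=k)&(t<k+.01)]
    if len(s)>3: print(round(k,3),len(s),np.percentile(s[:,2],90).round(4), np.ptp((s[:,:2]-mid)@[-ax[1],ax[0]]).round(3))
print(monitor.get_obs()["tool_pos"],rows_to([.645,-.12,.26],90+a))
```

```text
flap z front/back [0.0612, 0.0608, 0.0613]
mill 0.67 [ 0.64421934 -0.12018926] 2.016657 0.13671932384673807
-0.07 50 0.0463 0.038
-0.06 56 0.0482 0.041
-0.05 50 0.049 0.044
-0.04 58 0.0481 0.044
-0.03 33 0.0475 0.041
-0.02 36 0.0417 0.03
-0.01 35 0.0427 0.03
-0.0 33 0.0423 0.03
0.01 44 0.0444 0.032
0.02 55 0.0487 0.042
0.03 48 0.0477 0.042
0.04 49 0.0492 0.043
0.05 46 0.0485 0.042
0.06 47 0.0489 0.041
[0.4540708  0.14073818 0.28019277] (array([ 0.0197, -0.2549,  0.1987]), np.float64(86.27199048179159), np.float64(-1.7))
```

Call:
{"name": "step_arm", "arguments": {"deltas": [[0.9,0.02,-0.03,0.02,-10.5],[0.9,0.02,-0.06,0.045,-21],[0.9,0.02,-0.1,0.07,-31.5],[0.9,0.02,-0.14,0.1,-42],[0.9,0.02,-0.18,0.13,-52.5],[0.9,0.02,-0.21,0.16,-63],[0.9,0.02,-0.24,0.185,-73.5],[0.9,0.02,-0.255,0.199,-84],[0.9,0.02,-0.255,0.199,-93.7],[0.9,0.02,-0.255,0.199,-93.7],[0.9,0.02,-0.255,0.199,-93.7]]}}

```text
time_s: 47.3
tool_pos: [0.6458, -0.1183, 0.2609]
tool_rot: [-62.2, 90.0, 29.8]
force: [-1.0, -1.4, -1.0]
grip_width: 0.0826
```

Run:
```python
from h import *
c="wrist"; m=camera_model(c); im,d=read_camera(c); save("k",im)
r=regions_of(c,"mill")[0]; v,u=np.nonzero(r["pixels"]&(d>0)); M=world(m,np.c_[u,v],d[v,u])
Q=M[M[:,2]>.025]; mid,a,L=axis(Q); print("mill",r["p"],mid,a,L)
ax=np.array([np.cos(np.radians(a)),np.sin(np.radians(a))])
t=(Q[:,:2]-mid)@ax
for k in np.arange(-.08,.085,.005):
    s=Q[(t>=k)&(t<k+.005)]
    if len(s)>3: w=(s[:,:2]-mid)@[-ax[1],ax[0]]; print(round(k,3),len(s),np.percentile(s[:,2],95).round(4), np.ptp(w).round(3), ((w.max()+w.min())/2).round(4))
o=monitor.get_obs(); print(o["tool_pos"],o["qpos"].round(0),rows_to([*mid,.024],90+a))
```

```text
mill 0.74 [ 0.64659784 -0.12032539] 1.5002825 0.14197556456392096
-0.08 13 0.0288 0.007 -0.0001
-0.075 29 0.0295 0.008 0.0005
-0.07 114 0.0435 0.037 -0.0007
-0.065 143 0.0464 0.044 -0.0006
-0.06 191 0.0483 0.047 -0.0006
-0.055 160 0.0483 0.045 0.0001
-0.05 183 0.0484 0.046 0.0002
-0.045 162 0.0485 0.046 0.0002
-0.04 166 0.0486 0.046 0.0003
-0.035 174 0.0483 0.048 -0.0004
-0.03 140 0.0481 0.046 -0.0011
-0.025 115 0.0442 0.038 -0.0003
-0.02 111 0.0416 0.033 -0.0002
-0.015 111 0.0413 0.034 -0.0002
-0.01 107 0.0414 0.032 0.0006
-0.005 108 0.0415 0.032 0.0007
0.0 103 0.0414 0.032 0.0007
0.005 109 0.0414 0.031 0.0
0.01 102 0.0417 0.033 -0.0007
0.015 132 0.0431 0.036 0.0
0.02 175 0.047 0.044 0.0002
0.025 157 0.0484 0.047 0.0002
0.03 145 0.0484 0.047 0.0003
0.035 151 0.0483 0.047 0.0003
0.04 143 0.0483 0.046 -0.0005
0.045 143 0.0482 0.046 -0.0004
0.05 138 0.0485 0.046 -0.0004
0.055 146 0.0484 0.046 -0.0004
0.06 136 0.0487 0.047 -0.0003
0.065 140 0.0484 0.047 -0.0002
0.07 62 0.0481 0.045 0.0007
[ 0.64577872 -0.11898101  0.26089078] [ 49.  29. -59.  79.  25.  85.  84.] (array([ 0.2369, -0.0007, -0.0013]), np.float64(0.5216069274867721), np.float64(92.0))
```

View pics/k.png

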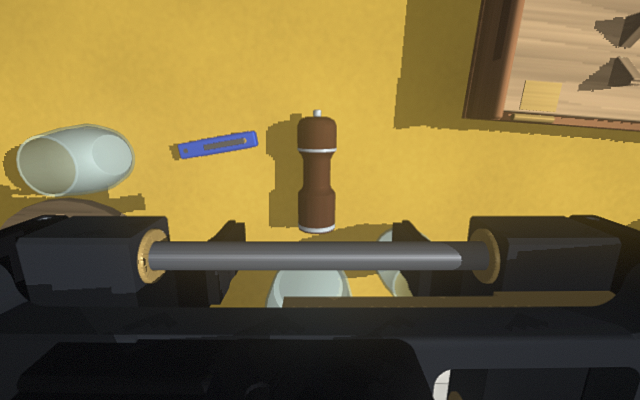

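Mill lies at (317,175) with its head (silver cap, 317,113) towards the base. Its waist is between the fingers and both glasses are clear.

Call:
{"name": "step_arm", "arguments": {"deltas": [[0.9,0.06,0.001,-0.0014,0.5],[0.9,0.12,0.001,-0.0014,0.5],[0.9,0.17,0.001,-0.0014,0.5],[0.9,0.21,0.001,-0.0014,0.5],[0.9,0.236,0.001,-0.0014,0.5],[0.9,0.236,0.001,-0.0014,0.5],[-1,0.236,0.001,-0.0014,0.5],[-1,0.236,0.001,-0.0014,0.5],[-1,0.236,0.001,-0.0014,0.5],[-1,0.236,0.001,-0.0014,0.5],[-1,0.236,0.001,-0.0014,0.5],[-1,0.236,0.001,-0.0014,0.5]], "newtons": 25}}

```text
time_s: 48.9
tool_pos: [0.6449, -0.1212, 0.0245]
tool_rot: [100.6, 90.0, -167.9]
force: [-0.4, 1.4, 0.3]
grip_width: 0.0333
```

Call:
{"name": "step_arm", "arguments": {"deltas": [[-1,0,0,0,0],[-1,0,0,0,0],[-1,0,0,0,0],[-1,0,0,0,0]]}}

```text
time_s: 49.4
tool_pos: [0.6449, -0.1212, 0.0245]
tool_rot: [94.7, 90.0, -173.7]
force: [0.3, -0.3, 0.6]
grip_width: 0.0333
```

Call:
{"name": "step_arm", "arguments": {"deltas": [[-1,-0.05,0,0,0],[-1,-0.11,0,0,0],[-1,-0.17,0,0,0],[-1,-0.23,0,0,0],[-1,-0.23,0,0,0]]}}

```text
time_s: 50.02
tool_pos: [0.6474, -0.1206, 0.2601]
tool_rot: [-101.5, 89.5, -10.0]
force: [-0.9, 0.1, -2.8]
grip_width: 0.0335
```

Run:
```python
from h import *
c="wrist"; m=camera_model(c); im,d=read_camera(c); save("l",im); o=monitor.get_obs()
r=regions_of(c,"mill")[0]; v,u=np.nonzero(r["pixels"]&(d>0)); M=world(m,np.c_[u,v],d[v,u])
print(r["p"],np.percentile(M-o["tool_pos"],[1,50,99],axis=0).round(4))
# cradle from first wrist view & now: vee tops
c="top"; m=camera_model(c); im,d=read_camera(c); v,u=np.nonzero(d>0); P=world(m,np.c_[u,v],d[v,u])
q=(P[:,:2]-CC)@np.array([[np.cos(CY),-np.sin(CY)],[np.sin(CY),np.cos(CY)]]); 
for lo,hi in((-.055,-.03),(.03,.055)):
    s=(q[:,1]>lo)&(q[:,1]<hi)&(q[:,0]>-.04)&(q[:,0]<.09)&(P[:,2]>.077)&(P[:,2]<.1)
    x=q[s,0]; print(s.sum(),"x",x.min().round(4),x.max().round(4),"mid",((x.min()+x.max())/2).round(4),"y",np.median(q[s,1]).round(4))
print(o["tool_pos"],o["grip_width"],o["qpos"].round(0),rows_to([*cad(.023,0),.2],-1.7))
```

```text
0.92 [[-0.0703 -0.0232  0.0055]
 [-0.0389 -0.001   0.0214]
 [ 0.0193  0.0206  0.0274]]
54 x -0.0144 0.0545 mid 0.02 y -0.0442
64 x -0.0141 0.0545 mid 0.0202 y 0.0411
[ 0.64582199 -0.1210051   0.2565434 ] 0.03305992513486175 [ 49.  29. -59.  79.  25.  85.  83.] (array([0.0531, 0.1321, 0.3651]), np.float64(-86.74711232448914), np.float64(91.6))
```

Call:
{"name": "step_arm", "arguments": {"deltas": [[-1,0,0.015,0.04,10.4],[-1,0,0.03,0.08,20.8],[-1,0,0.045,0.12,31.2],[-1,0,0.06,0.16,41.6],[-1,0,0.075,0.2,52],[-1,0,0.09,0.24,62.4],[-1,0,0.105,0.28,72.8],[-1,0,0.12,0.32,83.2],[-1,0,0.133,0.364,93.3],[-1,0,0.133,0.364,93.3],[-1,0.05,0.133,0.364,93.3],[-1,0.05,0.133,0.364,93.3]]}}

```text
time_s: 51.68
tool_pos: [0.4994, 0.2359, 0.1997]
tool_rot: [-155.2, 89.4, -157.0]
force: [-0.8, 0.2, -1.8]
grip_width: 0.033
```

Call:
{"name": "step_arm", "arguments": {"deltas": [[-1,0.03,0,0,0],[-1,0.05,0,0,0],[-1,0.05,0,0,0]]}}

```text
time_s: 52.05
tool_pos: [0.5014, 0.238, 0.1534]
tool_rot: [-159.7, 89.8, -161.4]
force: [0.4, 0.3, -1.2]
grip_width: 0.0335
```

Run:
```python
from h import *
o=monitor.get_obs(); print(o["tool_pos"],o["grip_width"],o["force"],rows_to([*cad(.0215,-.001),.0925],-1.7))
c="wrist"; m=camera_model(c); im,d=read_camera(c); save("m",im)
r=regions_of(c,"mill")[0]; v,u=np.nonzero(r["pixels"]&(d>0)); M=world(m,np.c_[u,v],d[v,u])
print(r["p"],np.percentile(M-o["tool_pos"],[1,50,99],axis=0).round(4),axis(M))
v,u=np.nonzero(d>0); P=world(m,np.c_[u,v],d[v,u]); q=(P[:,:2]-CC)@np.array([[np.cos(CY),-np.sin(CY)],[np.sin(CY),np.cos(CY)]])
s=(q[:,1]>.03)&(q[:,1]<.055)&(q[:,0]>-.04)&(q[:,0]<.09)&(P[:,2]>.07)&(P[:,2]<.095); x=q[s,0]
if s.sum(): print(s.sum(),np.percentile(x,[1,99]),np.percentile(P[s,2],98))
```

```text
[0.50144496 0.23797391 0.15338786] 0.03347133358210048 [ 0.44402943  0.29724021 -1.16474133] (array([ 0.0609,  0.0009, -0.0008]), np.float64(-0.06942494690591161), np.float64(-1.8))
0.72 [[-0.0198 -0.0181  0.0023]
 [ 0.0017  0.0402  0.0183]
 [ 0.0233  0.0719  0.0243]] (array([0.50280325, 0.26500918]), np.float32(88.47071), np.float64(0.08989344610573076))
```

View pics/m.png

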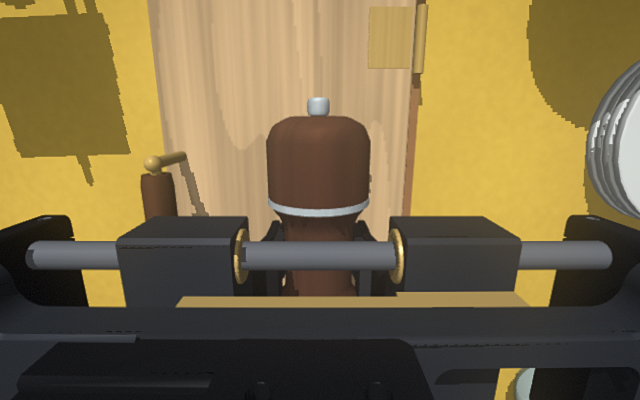

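The picture shows the mill held level with its cap at (318,105), square to the caddy and above the flap. I'll lower it gently.

Call:
{"name": "step_arm", "arguments": {"deltas": [[-1,0.02,0,-0.001,0],[-1,0.04,0,-0.001,0],[-1,0.05,0,-0.001,0],[-1,0.055,0,-0.001,0],[-1,0.058,0,-0.001,0],[-1,0.06,0,-0.001,0],[-1,0.06,0,-0.001,0]]}}

```text
time_s: 53.02
tool_pos: [0.5013, 0.2391, 0.0947]
tool_rot: [0.9, 90.0, -0.8]
force: [0.2, -0.5, -1.7]
grip_width: 0.0331
```

Call:
{"name": "step_arm", "arguments": {"deltas": [[-1,0.001,0,0,0],[-1,0.002,0,0,0],[-1,0.002,0,0,0],[-1,0.002,0,0,0]]}}

```text
time_s: 53.52
tool_pos: [0.5014, 0.2391, 0.0929]
tool_rot: [0.3, 90.0, -1.5]
force: [-0.1, -0.3, 1.3]
grip_width: 0.0334
```

Call:
{"name": "step_arm", "arguments": {"deltas": [[-1,0.001,0,0,0],[-1,0.002,0,0,0],[-1,0.002,0,0,0],[-1,0.002,0,0,0]]}}

```text
time_s: 54.02
tool_pos: [0.5015, 0.2391, 0.0927]
tool_rot: [-53.2, 89.9, -54.9]
force: [-5.7, -4.0, 16.3]
grip_width: 0.0333
```

Call:
{"name": "step_arm", "arguments": {"deltas": [[-1,-0.001,0,-0.001,0],[-1,-0.0015,0,-0.001,0],[-1,-0.0015,0,-0.001,0],[-1,-0.0015,0,-0.001,0]]}}

```text
time_s: 54.52
tool_pos: [0.5014, 0.2391, 0.0929]
tool_rot: [10.8, 89.9, 9.1]
force: [0.9, -1.3, 6.1]
grip_width: 0.033
```

Call:
{"name": "step_arm", "arguments": {"deltas": [[0.2,0,0,0,0],[0.4,0,0,0,0],[0.6,0,0,0,0],[0.6,0,0,0,0],[0.6,0,0,0,0],[0.6,0,0,0,0],[0.6,-0.03,0,0,0],[0.6,-0.08,0,0,0],[0.6,-0.14,0,0,0],[0.6,-0.18,0,0,0],[0.6,-0.2,0,0,0],[0.6,-0.2,0,0,0]]}}

```text
time_s: 56.02
tool_pos: [0.5005, 0.2392, 0.2924]
tool_rot: [8.4, 89.9, 6.6]
force: [-0.5, 0.3, -0.4]
grip_width: 0.0695
```

Run:
```python
from h import *
o=monitor.get_obs(); print(o["tool_pos"],o["force"])
for c in ("wrist","top"):
    m=camera_model(c); im,d=read_camera(c); save("z"+c,im)
    for r in regions_of(c,"mill")[:1]:
        v,u=np.nonzero(r["pixels"]&(d>0)); M=world(m,np.c_[u,v],d[v,u]); M=M[(M[:,2]>.08)&(M[:,2]<.13)]
        mid,a,L=axis(M); q=(mid-CC)@np.array([[np.cos(CY),-np.sin(CY)],[np.sin(CY),np.cos(CY)]])
        print(c,r["p"],mid,a,L,"ztop",np.percentile(M[:,2],97),"caddy",q.round(4))
    v,u=np.nonzero(d>0); P=world(m,np.c_[u,v],d[v,u]); A=P[(P[:,0]>.4)&(P[:,0]<.44)&(P[:,1]>.3)&(P[:,1]<.38)&(P[:,2]>.04)&(P[:,2]<.08)]
    if len(A): print("flap front z",np.median(A[:,2]))
    for t in ("glass_a","dish","fork","knife","opener","cleaver"):
        for r in regions_of(c,t)[:2]:
            v,u=np.nonzero(r["pixels"]&(d>0))
            if len(u): print(c,t,round(r["p"],2),world(m,np.c_[u,v],d[v,u]).mean(0).round(3))
```

```text
[0.50046548 0.23924415 0.29243915] [-0.47019179  0.32800468 -0.3718879 ]
wrist 0.9 [0.50207262 0.24032115] 88.24254 0.13634455774767212 ztop 0.11666432732158274 caddy [0.0231 0.0005]
flap front z 0.060668783553730815
top 0.65 [0.49679817 0.23109452] 88.0234 0.13269202374423328 ztop 0.11882089849686235 caddy [ 0.0181 -0.0089]
flap front z 0.06133193928192926
top glass_a 0.74 [ 0.634 -0.388  0.06 ]
top glass_a 0.72 [ 0.749 -0.004  0.058]
top dish 0.73 [ 0.313 -0.314  0.015]
```

View pics/zwrist.png

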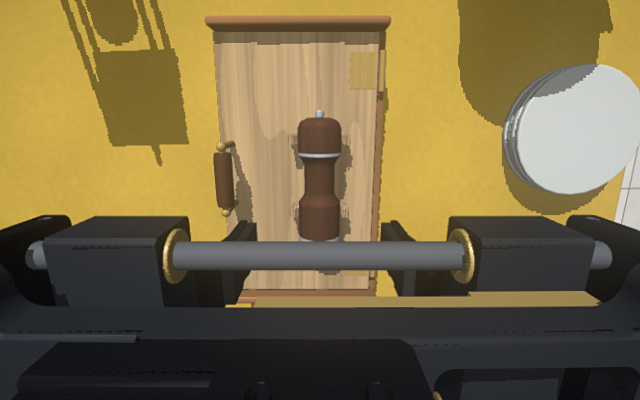

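The mill lies across the cradles, from (320,115) to (320,240), on the shut flap. Glasses and dish are where they were. I'll hand in now.

```bash
python3 -c "
from h import *
env.sign_off(); print(monitor.get_obs()['time_s'])"
```

```text
the job is handed in; nothing more can be done
the job is handed in; nothing more can be done
```

I packed the caddy and handed the job in at about 56 s of the 208 s allowed. No verdict is reported, so success isn't confirmed beyond my own checks below.

**What I did:**
- I pinched the handle and opened the flap.
- I laid the fork and knife in the long bay, and the corkscrew and opener in the short bay. No cleaver was on the table, and I left the three blue look-alikes alone.
- I closed the flap by its handle, set the mill in the cradles, let it settle while gripped, then released it and lifted the arm clear.

**Last checks:**
- **Tools:** all four were seen lying in their own bays just before I closed the flap. They were hidden after that.
- **Flap:** its top measured 60.7 mm (wrist camera) to 61.3 mm (top camera) above the table, against 60.5 mm when shut.
- **Mill:** the wrist camera put it at caddy (23.1, 0.5) mm, axis height about 92.7 mm and within 0.1° of the caddy's y. The cradle point is (23, 0, 92.5) mm.
- **Glasses and dish:** they were within about 1 mm of where they started.

**Disagreement:** the top camera placed the mill at caddy (18, -9) mm. That view was partly blocked by the gripper, so I trusted the wrist camera.

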